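# Change the specimen batch in the microscope carriage

### The job

Change the batch on the microscope's sliding carriage: take out every one of yesterday's green mounts and set them upright in the black finished tray, and drop each of today's orange mounts from the bench into a free carriage pocket, fully seated with its polished face up; do not lift the white reference out of its pocket. Only once everything is loaded, push the carriage by its red tab towards the microscope until it clicks over its spring detent and is fully home. Leave the other things on the bench where they are.

Things in the scene. Friction and masses are not known exactly. Their poses are not given: they have to be found in the camera images.
- scope: fixed white microscope with a grey loader rail lying on the bench; origin on the bench under the middle of the rail, y along the rail. The objective (a silver tube, lower end 90 mm above the bench) hangs over the rail at y = -220 mm; the stand, up to 0.44 m tall, fills y = -0.52 to -0.18 above the rail's -y end
- carriage (a joint): travel of the aluminium carriage (60 x 270 mm) towards the microscope (scope's -y), m: 0 fully out, 0.180 fully home at its stop; a spring plunger must be passed at 0.162 to 0.171 (about 5 N), then it holds. Red push tab on its +y end: centre in the scope's frame x = 0, y = 228 mm minus the value; 30 mm (x) by 12 mm (y), top 74 mm above the bench, upper 34 mm free
- tray: black finished tray on the bench, fixed, 75 mm (x) by 205 mm (y), walls 4 mm thick and only 12 mm high, three dividers making four cells in a row along y, cell centres at y = -75, -25, 25 and 75 mm; origin under its centre, inner floor 4 mm above the bench
- pocket0 (a point): centre of the floor of carriage pocket 0 (nearest the microscope): round, 35 mm wide, 11 mm deep with a small chamfer, floor 29 mm and aluminium top face 40 mm above the bench, 44 mm between pockets; a seated mount stands 13 mm proud. Moves with the carriage
- pocket1 (a point): centre of the floor of carriage pocket 1 (next along): round, 35 mm wide, 11 mm deep with a small chamfer, floor 29 mm and aluminium top face 40 mm above the bench, 44 mm between pockets; a seated mount stands 13 mm proud. Moves with the carriage
- pocket2 (a point): centre of the floor of carriage pocket 2 (next along): round, 35 mm wide, 11 mm deep with a small chamfer, floor 29 mm and aluminium top face 40 mm above the bench, 44 mm between pockets; a seated mount stands 13 mm proud. Moves with the carriage
- pocket3 (a point): centre of the floor of carriage pocket 3 (next along): round, 35 mm wide, 11 mm deep with a small chamfer, floor 29 mm and aluminium top face 40 mm above the bench, 44 mm between pockets; a seated mount stands 13 mm proud. Moves with the carriage
- pocket4 (a point): centre of the floor of carriage pocket 4 (next along): round, 35 mm wide, 11 mm deep with a small chamfer, floor 29 mm and aluminium top face 40 mm above the bench, 44 mm between pockets; a seated mount stands 13 mm proud. Moves with the carriage
- pocket5 (a point): centre of the floor of carriage pocket 5 (nearest the push tab): round, 35 mm wide, 11 mm deep with a small chamfer, floor 29 mm and aluminium top face 40 mm above the bench, 44 mm between pockets; a seated mount stands 13 mm proud. Moves with the carriage
- orange1: orange (today's batch) resin specimen mount, a solid disc 32 mm in diameter and 24 mm high, origin at the centre of its underside, z up through the polished grey face (a 22 mm disc on its top); starts loose on the bench; may be absent
- orange2: orange (today's batch) resin specimen mount, a solid disc 32 mm in diameter and 24 mm high, origin at the centre of its underside, z up through the polished grey face (a 22 mm disc on its top); starts loose on the bench; may be absent
- orange3: orange (today's batch) resin specimen mount, a solid disc 32 mm in diameter and 24 mm high, origin at the centre of its underside, z up through the polished grey face (a 22 mm disc on its top); starts loose on the bench; may be absent
- orange4: orange (today's batch) resin specimen mount, a solid disc 32 mm in diameter and 24 mm high, origin at the centre of its underside, z up through the polished grey face (a 22 mm disc on its top); starts loose on the bench; may be absent
- orange5: orange (today's batch) resin specimen mount, a solid disc 32 mm in diameter and 24 mm high, origin at the centre of its underside, z up through the polished grey face (a 22 mm disc on its top); starts loose on the bench; may be absent
- green1: green (yesterday's batch) resin specimen mount, a solid disc 32 mm in diameter and 24 mm high, origin at the centre of its underside, z up through the polished grey face (a 22 mm disc on its top); starts in a carriage pocket; may be absent
- green2: green (yesterday's batch) resin specimen mount, a solid disc 32 mm in diameter and 24 mm high, origin at the centre of its underside, z up through the polished grey face (a 22 mm disc on its top); starts in a carriage pocket; may be absent
- green3: green (yesterday's batch) resin specimen mount, a solid disc 32 mm in diameter and 24 mm high, origin at the centre of its underside, z up through the polished grey face (a 22 mm disc on its top); starts in a carriage pocket; may be absent
- green4: green (yesterday's batch) resin specimen mount, a solid disc 32 mm in diameter and 24 mm high, origin at the centre of its underside, z up through the polished grey face (a 22 mm disc on its top); starts in a carriage pocket; may be absent
- reference: white reference standard with a brass face, same size and origin as the resin mounts, in a carriage pocket
- dish: bystander: glass culture dish with lid, 60 mm wide, 14 mm high; origin at the underside
- brush: bystander: small brush lying on the bench, 160 mm long; origin at the underside
- slidebox: bystander: blue slide box, 100 x 80 x 35 mm; origin at the underside
- dropper: bystander: amber dropper bottle, 36 mm wide, 75 mm high; origin at the underside
- washbottle: bystander: white wash bottle with blue cap, 64 mm wide, 130 mm high; origin at the underside

How it is judged:
By the outcome, as a careful person would: the job done as asked, in the order asked, and still so for the second after the job is handed in, with the robot touching nothing.
Of green1, green2, green3, green4 only 3 to 4 are there at a start; the rules pass over those that are not, and their reading is None.
Of orange1, orange2, orange3, orange4, orange5 only 4 to 5 are there at a start; the rules pass over those that are not, and their reading is None.
At some moment in a run one of orange1, orange2, orange3, orange4, orange5 may be knocked a few centimetres aside while the robot is not near it.
Once in a run the grip may slacken for a moment while it holds something.
It also fails if it takes over 208 s, if anything falls off the work surface, if the arm or the gripper's body presses on something with over 40 N, if the wrist force passes 120 N, or if a joint passes its speed limit or range.

### The arm

A 7-joint arm with a two-finger parallel gripper is mounted at the origin on the work surface. World frame = base frame: x ahead of the robot, y to its left, z up, the work surface at z = 0. Lengths are in m, angles in rad, forces in N, time in s.
With the tool pointing down it reaches from about 0.425 to 0.825 m from the base axis. Payload 3.6 kg.
Tool frame: the origin (TCP) lies at the very end of the fingers, on their centre line; the grasp point (between the pads) lies 19 mm behind it; z points along the fingers, y is the line along which they close (so a half turn about z gives the same grasp; the last joint's range is limited). The gripper opens to 93 mm and grips with 3 to 60 N. Pads are 15 mm wide; open, the fingers measure 128 mm over their backs; the gripper's body (75 mm by 188 mm) begins 65 mm behind the grasp point.
Start: joints at [-1.159, 0.615, -0.013, 1.423, 0.008, 1.103, -0.04], TCP at [0.276, 0.588, 0.187] pointing down, gripper open.
Joint ranges: [-3.12, 3.12], [-0.3, 2.06], [-1.34, 1.32], [0.26, 2.42], [-1.36, 4.5], [0.01, 1.98], [-2.84, 2.84]. Speed limits (rad/s): [2.79, 2.79, 3.14, 3.14, 3.14, 3.14, 3.14].

### API

Orientations are given as a unit quaternion [w, x, y, z].
In Python, from rig import get_state, grab_frame, camera_model, close_job gives the robot as it stands.
- The arm moves only by the tool send_rows, never from a script. Its argument "rows" is one flat list of numbers, 7 for each row, row after row: the turn, a rotation vector about the tool's x, y, z each as a share of 60 degrees, from -1 to 1, then the shift along the tool's x, y, z each as a share of 80 cm, from -1 to 1, then the closure, from 0 (fully open) to 1 (shut). In form: [ax, ay, az, tx, ty, tz, fingers, ax, ay, az, tx, ty, tz, fingers, ...]. A call has 1 to 8 rows; each row is the pose to reach, as a shift and turn from the pose commanded when the call began, along the tool's axes at that moment; what a row does not reach only later rows make up. A row lasts 1/12 s, in which the tool goes at most 41.7 mm and 7.16 degrees, less where a joint would pass 70% of its speed; a pose out of reach is approached as far as the arm can. A call with a number of a shift or a turn outside -1 to 1 is refused whole. A call with a gripper value outside its range is refused whole. The fingers move at their own pace and stop on an object; "grip_force" is the grip in N (left out, the last holds). Time passes only in rows, so rows that repeat a pose let the fingers close. It gives the time, the measured TCP pose, the force, the opening and the grip force at its end, in the units of the state.
- get_state(): the state, without advancing time (a new reading comes with each control period).
- grab_frame(name): name is "scene" or "side" or "wrist"; returns the picture (384x512x3 uint8, red, green, blue); there is no depth.
- camera_model(name): a dict with "K" (3x3 intrinsics, pixels), "R" (3x3) and "t" (3): a world point X has camera coordinates R X + t. Camera axes: x right, y down, z forward; pixel columns grow to the right and rows downward; lengths in m; the calibration is good to about 2 mm. A picture is of the moment at which its call begins: read the wrist's pose just before it. camera_model takes no time and is no camera call; for the wrist camera it gives the pose at the moment of the call.
- close_job(): hands the job in; it is judged then, once.
The state is a dict: "time": time; "q": joint angles; "dq": joint speeds; "tau": joint torques, N m; "tcp_pos": TCP position; "tool_rot": TCP orientation; "force": force on the tool from outside, world axes, zero at the start; "moment": the same for the moment, N m; "width": finger opening in m; "grip_force": force on a finger pad.
Only numpy, scipy, OpenCV 4.12 (cv2) and the standard library are available. Lean on these libraries where they do the work, as an engineer would, in place of code of your own. Each camera call takes 0.05 s, during which the arm holds its last target. There are 200 camera calls.

## Working session

There is one attempt and no reset: what is moved stays moved. The work goes in short steps, Python scripts to look and compute and a tool call to move; the robot and the scene stay as the last step left them, time stands still between calls to the robot, and variables do not carry over. Pictures are saved under pics/ and viewed, at most 14 in all, crops included, and the job is handed in when it is done.

Besides the shell and the picture viewer there is one more tool, called after "Request:" by a JSON object that holds its "fn" and its "kwargs", one argument or row to a line. send_rows: Moves the arm, as the interface text tells. Shift numbers are shares of 80 cm and turn numbers shares of 60 degrees, none past 1 either way. Its arguments: {"type":"object","properties":{"rows":{"type":"array"},"grip_force":{"type":"number"}},"required":["rows"]}

```bash
mkdir -p pics; ls
python3 - <<'E'
from rig import *
import cv2,numpy as np
s=get_state();print(s)
for n in("scene","side"):
    m=camera_model(n);print(n,m['K'].tolist(),m['R'].round(4).tolist(),m['t'].round(4).tolist())
    f=grab_frame(n);cv2.imwrite(f"pics/{n}0.png",cv2.resize(f[:,:,::-1],(800,600),interpolation=cv2.INTER_CUBIC))
E
```

```text
pics
{'time': 0.0, 'q': array([-1.1584818 ,  0.61588566, -0.01260078,  1.42489991,  0.00811765,
        1.10342436, -0.04040365]), 'dq': array([-1.01608180e-03, -2.74782672e-04,  5.08651228e-05, -6.44164932e-04,
        9.03712850e-04,  2.09186031e-03, -2.58485126e-03]), 'tau': array([ 3.21562459e-05, -4.58939946e+01,  2.08993885e-01, -1.65743369e+01,
       -6.10725582e-02,  2.06531788e-02,  2.37582290e-04]), 'tcp_pos': array([0.2757935 , 0.58761156, 0.18550281]), 'tool_rot': array([-2.48834645e-04,  2.17622596e-01,  9.76032150e-01, -1.25900285e-03]), 'force': array([0.70284171, 0.21032602, 0.55375132]), 'moment': array([ 0.00764372, -0.00467533,  0.01679328]), 'grip_force': 0.0, 'width': 0.09301589482568742}
scene [[421.15835765539595, 0.0, 251.0282390976193], [0.0, 421.15835765539595, 193.88858303983235], [0.0, 0.0, 1.0]] [[0.7682, 0.6402, 0.0022], [0.3572, -0.4258, -0.8313], [-0.5312, 0.6394, -0.5558]] [-0.5497, -0.0916, 1.2497]
side [[435.90899426957964, 0.0, 260.2202581961249], [0.0, 435.90899426957964, 193.4923197830583], [0.0, 0.0, 1.0]] [[-0.966, -0.2585, 0.0099], [-0.1736, 0.6195, -0.7655], [0.1918, -0.7412, -0.6433]] [0.6209, 0.0477, 1.021]
```

View pics/scene0.png

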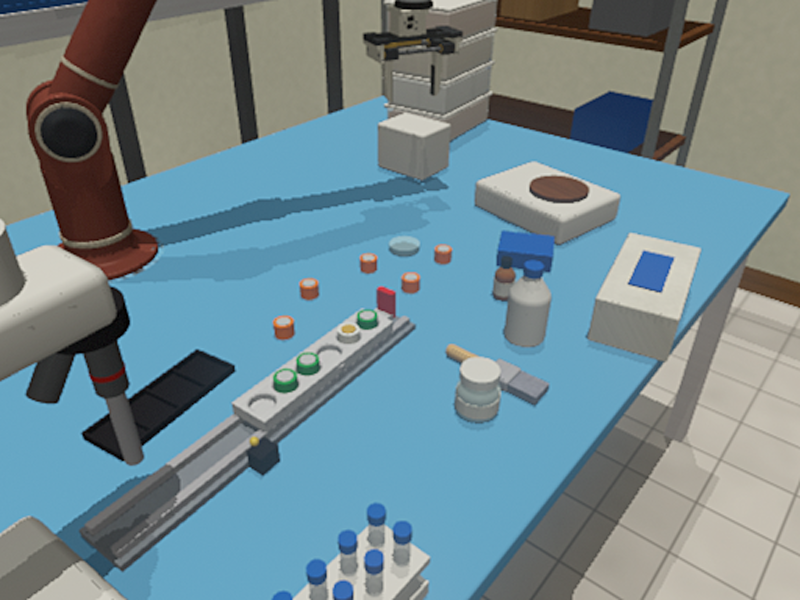

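View pics/side0.png

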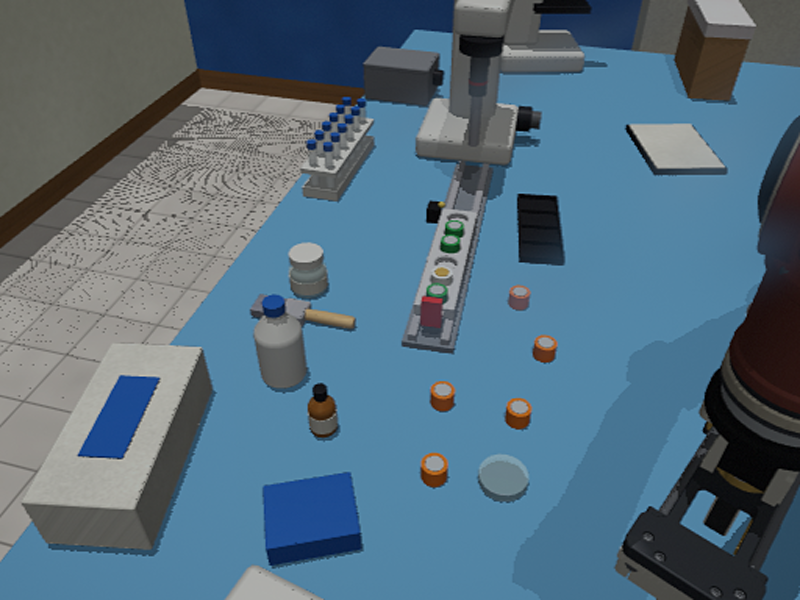

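```bash
cat > h.py <<'E'
from rig import *
import cv2,numpy as np
def ray(n,u,v,z,m=None):
    m=m or camera_model(n);R=m['R'];C=-R.T@m['t'];d=R.T@np.linalg.solve(m['K'],[u,v,1.]);return (C+d*(z-C[2])/d[2])
def blobs(f,lo,hi,mina=25):
    h=cv2.cvtColor(f,cv2.COLOR_RGB2HSV);m=cv2.inRange(h,lo,hi)
    m=cv2.morphologyEx(m,cv2.MORPH_CLOSE,np.ones((3,3)))
    out=[]
    for c in cv2.findContours(m,cv2.RETR_EXTERNAL,cv2.CHAIN_APPROX_NONE)[0]:
        c=cv2.convexHull(c);M=cv2.moments(c)
        if M['m00']>mina: out.append((M['m10']/M['m00'],M['m01']/M['m00'],M['m00']))
    return out
OR=((3,110,100),(16,255,255));GR=((45,90,40),(85,255,255))
E
python3 - <<'E'
from h import *
for n in("scene","side"):
    f=grab_frame(n);cv2.imwrite(f"pics/{n}raw.png",f[:,:,::-1])
    for nm,r,z in(("or",OR,.012),("gr",GR,.047)):
        for b in blobs(f,*r): print(n,nm,np.round(b,1),ray(n,b[0],b[1],z).round(4))
f1=cv2.imread("pics/sceneraw.png")[190:310,50:280];f2=cv2.imread("pics/sideraw.png")[110:320,250:370]
cv2.imwrite("pics/c1.png",cv2.resize(f1,None,fx=3.4,fy=3.4,interpolation=cv2.INTER_CUBIC))
cv2.imwrite("pics/c2.png",cv2.resize(f2,None,fx=2.85,fy=2.85,interpolation=cv2.INTER_CUBIC))
E
```

```text
scene or [181.3 209.5 136.5] [0.4509 0.0496 0.012 ]
scene or [197.4 184.8 107. ] [0.3998 0.1543 0.012 ]
scene or [262.2 180.4 101.5] [0.5192 0.2832 0.012 ]
scene or [235.5 168.3  87. ] [0.4202 0.2852 0.012 ]
scene or [283.1 162.5  80.5] [0.5045 0.3997 0.012 ]
scene or [ 79.1 165.5 450. ] [0.0645 0.0075 0.012 ]
scene or [ 31.1  61.5 370.5] [-1.0277  0.4158  0.012 ]
scene or [ 51.3  18.6 242. ] [-1.8909  0.9924  0.012 ]
scene gr [189.3 238.2 435. ] [ 0.5795 -0.0407  0.047 ]
scene gr [234.5 203.8 117. ] [0.5688 0.1151 0.047 ]
side or [277.5 296.7 172. ] [0.5043 0.3922 0.012 ]
side or [203.9 259.5  39. ] [0.67   0.3426 0.012 ]
side or [331.6 260.5 138. ] [0.4184 0.2758 0.012 ]
side or [282.9 249.6 126.5] [0.5208 0.2729 0.012 ]
side or [348.7 219.3  96. ] [0.3978 0.1434 0.012 ]
side or [332.1 186.4  66. ] [0.4501 0.0359 0.012 ]
side gr [279.6 186.4 105.5] [0.5663 0.113  0.047 ]
side gr [288.8 151.  222.5] [ 0.576  -0.0347  0.047 ]
```

View pics/c1.png

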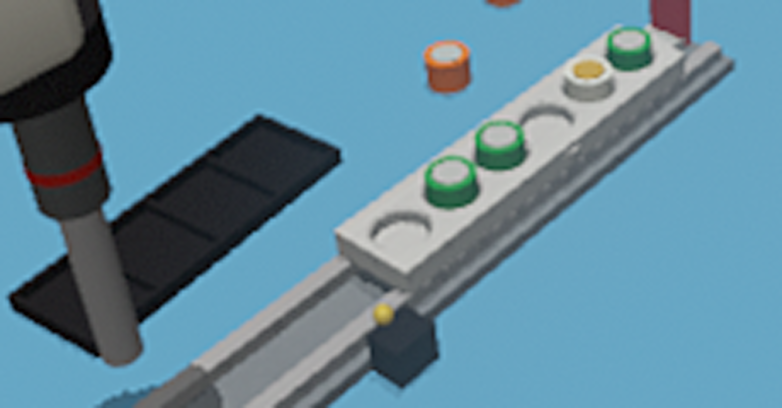

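View pics/c2.png

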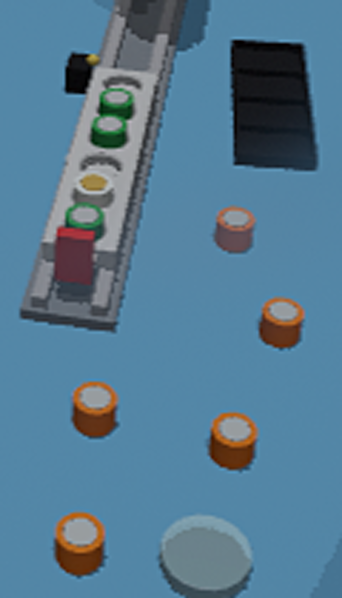

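Request:
{"fn": "send_rows", "kwargs": {
  "rows": [0,0,1,-0.652,-0.506,-0.143,0,0,0,1,-0.652,-0.506,-0.143,0,0,0,1,-0.652,-0.506,-0.143,0,0,0,1,-0.652,-0.506,-0.143,0,0,0,1,-0.652,-0.506,-0.143,0,0,0,1,-0.652,-0.506,-0.143,0,0,0,1,-0.652,-0.506,-0.143,0,0,0,1,-0.652,-0.506,-0.143,0],
  "grip_force": 25
}}

```text
time: 0.87
tcp_pos: [0.4258, 0.294, 0.244]
tool_rot: [-0.0, 0.661, 0.75, 0.0]
force: [1.2, 0.3, 0.7]
width: 0.0925
grip_force: 0.0
```

```bash
cat >> h.py <<'E'
from scipy.spatial.transform import Rotation as Ro
def rot(): 
    q=get_state()['tool_rot'];return Ro.from_quat([q[1],q[2],q[3],q[0]])
def plan(p,yaw,R0=None,p0=None):
    "yaw: deg of tool y in world; returns row numbers from the measured (or given) pose"
    R0=R0 or rot();p0=get_state()['tcp_pos'] if p0 is None else p0
    c,s=np.cos(np.radians(yaw)),np.sin(np.radians(yaw))
    R1=Ro.from_matrix(np.array([[s,c,0],[-c,s,0],[0,0,-1.]])) # cols x,y,z
    R1b=R1*Ro.from_euler('z',180,degrees=True)
    rv=min(((R0.inv()*r).as_rotvec() for r in(R1,R1b)),key=np.linalg.norm)
    t=R0.inv().apply(np.array(p)-p0)
    print("row",np.round(np.r_[np.degrees(rv)/60,t/.8],3).tolist(),"dist",np.linalg.norm(t).round(3),"rows",np.ceil(max(np.linalg.norm(t)/.0417,np.degrees(np.linalg.norm(rv))/7.16)))
E
python3 - <<'E'
from h import *
s=get_state();print(s['time'],s['tcp_pos'],rot().as_matrix().round(3).tolist(),s['q'].round(2),s['force'])
plan([.578,.0,.3],4)
m=camera_model("wrist");C=-m['R'].T@m['t'];print(C-s['tcp_pos'],m['R'].round(3).tolist(),m['K'][0])
for a,b in((234,40),(303,44),(316,168),(234,162)): print(ray("side",250+a/2.85,110+b/2.85,.012).round(4))
for a,b in((258,115),(342,155),(10,298)): print(ray("scene",50+a/3.4,190+b/3.4,.012).round(4))
E
```

```text
0.8667 [0.42584922 0.2939736  0.24399995] [[-0.126, 0.992, -0.0], [0.992, 0.126, 0.0], [0.0, -0.0, -1.0]] [-0.85  0.36  0.29  1.72 -0.12  1.08 -0.4 ] [1.17114946 0.27469716 0.72725666]Traceback (most recent call last):
  File "<stdin>", line 3, in <module>
  File "h.py", line 21, in plan
    R1=Ro.from_matrix(np.array([[s,c,0],[-c,s,0],[0,0,-1.]])) # cols x,y,z
  File "scipy/spatial/transform/_rotation.pyx", line 1143, in scipy.spatial.transform._rotation.Rotation.from_matrix
ValueError: Non-positive determinant (left-handed or null coordinate frame) in rotation matrix 0: [[ 0.06975647  0.99756405  0.        ]
 [-0.99756405  0.06975647  0.        ]
 [ 0.          0.         -1.        ]].
```

```bash
sed -i 's/\[\[s,c,0\],\[-c,s,0\]/[[-s,c,0],[c,s,0]/' h.py
python3 - <<'E'
from h import *
s=get_state()
plan([.578,-.0,.28],4)
m=camera_model("wrist");C=-m['R'].T@m['t'];print(C-s['tcp_pos'],m['R'].round(3).tolist(),m['K'][0])
for a,b in((234,40),(303,44),(316,168),(234,162)): print(ray("side",250+a/2.85,110+b/2.85,.012).round(4))
for a,b in((258,115),(342,155),(10,298)): print(ray("scene",50+a/3.4,190+b/3.4,.012).round(4))
E
```

```text
row [-0.0, -0.0, 0.054, -0.388, 0.142, -0.045] dist 0.333 rows 8.0
[-0.00862549  0.06737612  0.19858193] [[0.992, 0.124, 0.0], [0.12, -0.961, 0.248], [0.031, -0.246, -0.969]] [293.1152069    0.         255.34020364]
[ 0.4904 -0.2589  0.012 ]
[ 0.4199 -0.2707  0.012 ]
[ 0.388  -0.0561  0.012 ]
[ 0.4612 -0.045   0.012 ]
[ 0.3942 -0.0727  0.012 ]
[ 0.4728 -0.0632  0.012 ]
[ 0.4276 -0.2728  0.012 ]
```

Request:
{"fn": "send_rows", "kwargs": {
  "rows": [0,0,0.054,-0.388,0.142,-0.045,0,0,0,0.054,-0.388,0.142,-0.045,0,0,0,0.054,-0.388,0.142,-0.045,0,0,0,0.054,-0.388,0.142,-0.045,0,0,0,0.054,-0.388,0.142,-0.045,0,0,0,0.054,-0.388,0.142,-0.045,0,0,0,0.054,-0.388,0.142,-0.045,0,0,0,0.054,-0.388,0.142,-0.045,0]
}}

```text
time: 1.53
tcp_pos: [0.5794, 0.0012, 0.2798]
tool_rot: [-0.0, 0.68, 0.733, 0.0]
force: [0.4, 0.8, 0.0]
width: 0.0931
grip_force: 0.0
```

Run:
```python
from h import *
import json
s=get_state();print(s['tcp_pos'],s['q'].round(2))
m=camera_model("wrist");f=grab_frame("wrist")
cv2.imwrite("pics/w1.png",cv2.resize(f[:,:,::-1],(800,600),interpolation=cv2.INTER_CUBIC))
np.save("w1m.npy",m,allow_pickle=True)
for nm,r,z in(("or",OR,.014),("gr",GR,.048)):
  for b in blobs(f,*r): print(nm,np.round(b,1),ray("wrist",b[0],b[1],z,m).round(4))
```

```text
[0.57942094 0.00123532 0.27978135] [-0.28  0.45  0.39  1.49 -0.17  1.23  0.2 ]
or [172.8 125.8 316.5] [0.4481 0.0493 0.014 ]
or [137.2  47.7 411. ] [0.3962 0.1561 0.014 ]
gr [251.8 205.9 354. ] [ 0.5786 -0.06    0.048 ]
gr [252.2 178.  360. ] [ 0.576  -0.0167  0.048 ]
gr [253.4  84.2 445.5] [0.5683 0.1152 0.048 ]
```

View pics/w1.png

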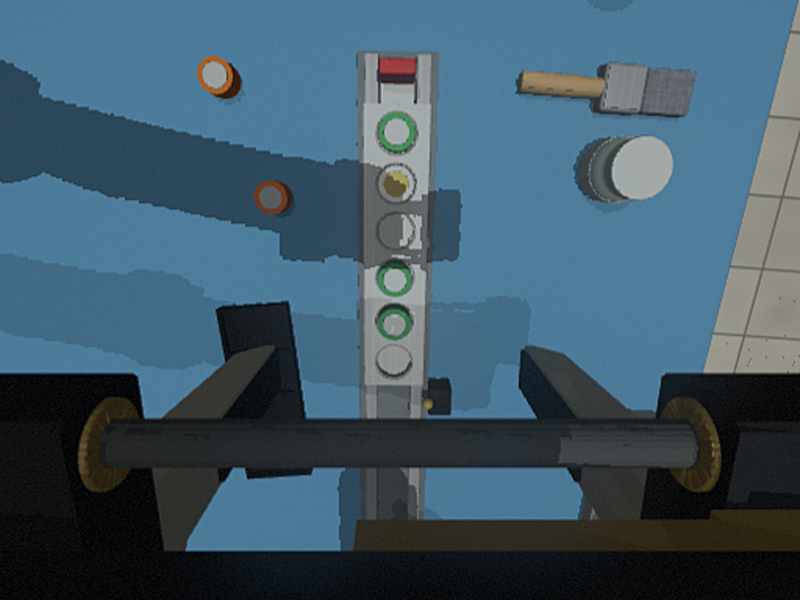

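Run:
```python
from h import *
plan([.5761,-.0164,.10],3.4)
plan([.5761,-.0164,.0425],3.4)
```

```text
row [0.004, 0.01, 0.002, -0.004, -0.01, 0.226] dist 0.181 rows 5.0
row [0.004, 0.01, 0.002, -0.003, -0.01, 0.298] dist 0.238 rows 6.0
```

Request:
{"fn": "send_rows", "kwargs": {
  "rows": [0,0,0.002,-0.004,-0.01,0.226,0,0,0,0.002,-0.004,-0.01,0.226,0,0,0,0.002,-0.004,-0.01,0.226,0,0,0,0.002,-0.004,-0.01,0.226,0,0,0,0.002,-0.004,-0.01,0.226,0,0,0,0.002,-0.004,-0.01,0.226,0,0,0,0.002,-0.004,-0.01,0.226,0]
}}

```text
time: 2.17
tcp_pos: [0.571, -0.0005, 0.0984]
tool_rot: [-0.0, 0.681, 0.733, -0.001]
force: [0.3, 0.9, 0.3]
width: 0.0931
grip_force: 0.0
```

Run:
```python
from h import *
s=get_state();print(s['time'],s['tcp_pos'],rot().as_matrix().round(4).tolist(),s['dq'].round(3))
plan([.5761,-.0164,.0425],3.4)
m=camera_model("wrist");f=grab_frame("wrist")
cv2.imwrite("pics/w2.png",cv2.resize(f[:,:,::-1],(800,600),interpolation=cv2.INTER_CUBIC))
for b in blobs(f,*GR): print(np.round(b,1),ray("wrist",b[0],b[1],.049,m).round(4))
s=get_state();print(s['time'],s['tcp_pos'],rot().as_matrix().round(4).tolist(),s['dq'].round(3))
plan([.5761,-.0164,.0425],3.4)
```

```text
2.1667 [ 5.70999593e-01 -4.94622530e-04  9.83769578e-02] [[-0.0734, 0.9973, -0.0013], [0.9973, 0.0734, -0.0002], [-0.0001, -0.0013, -1.0]] [-0.005 -0.041  0.017 -0.048  0.001  0.001 -0.   ]
row [-0.001, 0.0, 0.013, -0.02, 0.005, 0.07] dist 0.058 rows 2.0
[258.8 255.4 755. ] [ 0.578  -0.0542  0.049 ]
[ 259.6  215.7 1102. ] [ 0.5758 -0.0157  0.049 ]
[ 262.7   55.1 1448. ] [0.5682 0.1157 0.049 ]
2.2167 [ 0.57232771 -0.00063036  0.09979325] [[-0.0734, 0.9973, 0.0021], [0.9973, 0.0734, -0.0002], [-0.0003, 0.0021, -1.0]] [-0.002 -0.026  0.008 -0.023 -0.001 -0.001  0.002]
row [0.002, 0.0, 0.013, -0.02, 0.003, 0.072] dist 0.06 rows 2.0
```

View pics/w2.png

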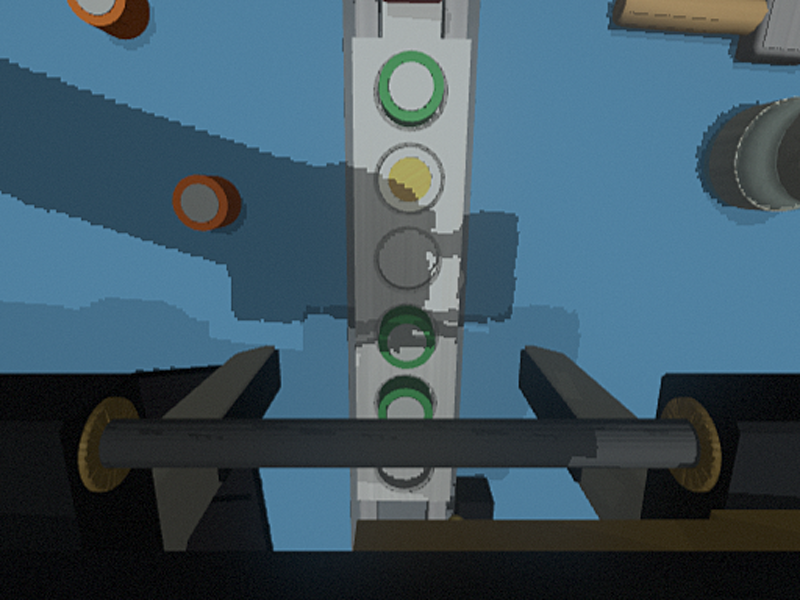

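Run:
```python
from h import *
for i in range(4):
    s=get_state();print(s['time'],s['tcp_pos'].round(4),rot().as_matrix()[:,2].round(4).tolist(),s['q'].round(4))
    plan([.5761,-.0164,.0425],3.4)
    if i<3: grab_frame("wrist")
```

```text
2.2167 [ 0.5723 -0.0006  0.0998] [0.0021, -0.0002, -1.0] [-0.2443  0.6107  0.3276  1.767  -0.2589  0.8041  0.2821]
row [0.002, 0.0, 0.013, -0.02, 0.003, 0.072] dist 0.06 rows 2.0
2.2667 [ 0.5729 -0.0006  0.1005] [0.0038, -0.0, -1.0] [-0.2444  0.6097  0.3278  1.7663 -0.259   0.804   0.2822]
row [0.004, 0.0, 0.014, -0.02, 0.002, 0.073] dist 0.06 rows 2.0
2.3167 [ 0.5731 -0.0007  0.1008] [0.0045, -0.0, -1.0] [-0.2444  0.6093  0.3279  1.7662 -0.259   0.804   0.2823]
row [0.004, 0.0, 0.014, -0.02, 0.002, 0.073] dist 0.06 rows 2.0
2.3667 [ 0.5729 -0.0006  0.1008] [0.0043, 0.0001, -1.0] [-0.2444  0.6092  0.3278  1.7666 -0.259   0.8039  0.2823]
row [0.004, 0.0, 0.014, -0.02, 0.002, 0.073] dist 0.06 rows 2.0
```

Request:
{"fn": "send_rows", "kwargs": {
  "rows": [0,0,0.014,-0.02,0.0025,0.02,0,0,0,0.014,-0.02,0.0025,0.045,0,0,0,0.014,-0.02,0.0025,0.065,0,0,0,0.014,-0.02,0.0025,0.073,0,0,0,0.014,-0.02,0.0025,0.073,0,0,0,0.014,-0.02,0.0025,0.073,0,0,0,0.014,-0.02,0.0025,0.073,0]
}}

```text
time: 2.95
tcp_pos: [0.5756, -0.0164, 0.0418]
tool_rot: [0.001, 0.686, 0.728, 0.001]
force: [0.3, 0.7, 0.4]
width: 0.0929
grip_force: 0.0
```

Request:
{"fn": "send_rows", "kwargs": {
  "rows": [0,0,0,0,0,0,1,0,0,0,0,0,0,1,0,0,0,0,0,0,1,0,0,0,0,0,0,1,0,0,0,0,0,0,1,0,0,0,0,0,0,1]
}}

```text
time: 3.45
tcp_pos: [0.5744, -0.0165, 0.0404]
tool_rot: [0.0, 0.686, 0.728, -0.0]
force: [-0.1, 0.1, -0.4]
width: 0.0572
grip_force: 0.0
```

Run:
```python
from h import *
s=get_state();print(s['time'],s['tcp_pos'].round(4),rot().as_matrix().round(4).tolist())
plan([.5761,-.0164,.10],3.4)
plan([.4365,-.133,.10],3.4)
```

```text
3.45 [ 0.5744 -0.0165  0.0404] [[-0.0587, 0.9983, -0.0], [0.9983, 0.0587, -0.0], [-0.0, -0.0, -1.0]]
row [-0.0, 0.0, -0.001, -0.0, 0.002, -0.074] dist 0.06 rows 2.0
row [-0.0, 0.0, -0.001, -0.135, -0.181, -0.074] dist 0.19 rows 5.0
```

Request:
{"fn": "send_rows", "kwargs": {
  "rows": [0,0,0,0,0,-0.002,1,0,0,0,0,0,-0.002,1,0,0,0,0,0,-0.002,1,0,0,0,0,0,-0.002,1,0,0,0,0,0,-0.002,1,0,0,0,0,0,-0.002,1,0,0,0,0,0,-0.002,1]
}}

```text
time: 4.03
tcp_pos: [0.5743, -0.0165, 0.0419]
tool_rot: [-0.0, 0.686, 0.728, -0.0]
force: [-0.6, 0.2, 0.1]
width: 0.0109
grip_force: 0.0
```

Request:
{"fn": "send_rows", "kwargs": {
  "rows": [0,0,0,0,0,-0.02,1,0,0,0,0,0,-0.05,1,0,0,0,0,0,-0.072,1,0,0,0,0,0,-0.072,1]
}}

```text
time: 4.37
tcp_pos: [0.5772, -0.0169, 0.1031]
tool_rot: [0.003, 0.686, 0.727, 0.002]
force: [1.6, 0.1, 0.8]
width: 0.0006
grip_force: 0.0
```

Run:
```python
from h import *
s=get_state();print(s['time'],s['tcp_pos'].round(4),rot().as_matrix().round(4).tolist(),s['width'],s['grip_force'])
plan([.4365,-.133,.10],3.4)
```

```text
4.3667 [ 0.5772 -0.0169  0.1031] [[-0.0585, 0.9983, 0.0075], [0.9983, 0.0585, -0.0003], [-0.0007, 0.0074, -1.0]] 0.0006391315569191937 0.0
row [0.007, 0.001, -0.001, -0.135, -0.184, 0.003] dist 0.182 rows 5.0
```

Run:
```python
from h import *
m=camera_model("wrist");f=grab_frame("wrist");g=grab_frame("scene");k=grab_frame("side")
a=cv2.resize(f[:,:,::-1],(533,400));
b=cv2.resize(g[190:290,100:260,::-1],(533,333),interpolation=cv2.INTER_CUBIC)[:200]
c=cv2.resize(k[110:250,250:350,::-1],(266,372),interpolation=cv2.INTER_CUBIC)
o=np.zeros((600,800,3),np.uint8);o[:400,:533]=a;o[400:,:533]=b;o[:372,533:799]=c
cv2.imwrite("pics/m1.png",o)
for n,fr in(("wrist",f),("scene",g),("side",k)):
  for bb in blobs(fr,*GR): print(n,np.round(bb,1),ray(n,bb[0],bb[1],.048,m if n=="wrist" else None).round(4))
```

```text
wrist [ 253.5  196.3 1064. ] [ 0.5759 -0.0162  0.048 ]
wrist [ 253.    32.5 1463.5] [0.5682 0.1162 0.048 ]
scene [189.3 238.2 435.5] [ 0.5805 -0.0415  0.048 ]
scene [234.5 204.1 110.5] [0.5706 0.113  0.048 ]
side [279.5 186.5 108. ] [0.5662 0.1146 0.048 ]
side [288.9 151.1 227. ] [ 0.5755 -0.033   0.048 ]
```

View pics/m1.png

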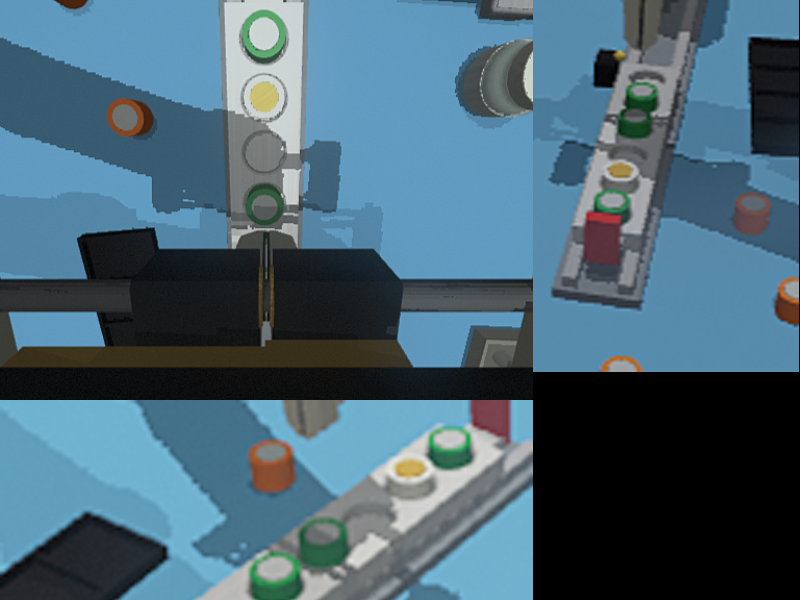

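Run:
```python
from h import *
s=get_state();p=s['tcp_pos'];print(p,s['time'])
for n in("scene","side","wrist"):
    m=camera_model(n);c=m['K']@(m['R']@p+m['t']);print(n,c[:2]/c[2])
# triangulate tip from scene+side pixels
A=[];b=[]
for n,u,v in(("scene",193,201),("side",290,127)):
    m=camera_model(n);Pm=m['K']@np.c_[m['R'],m['t']]
    for k,w in((0,u),(1,v)): r=Pm[k]-w*Pm[2];A.append(r[:3]);b.append(-r[3])
print(np.linalg.lstsq(np.array(A),np.array(b),rcond=None))
```

```text
[ 0.57374882 -0.01627743  0.09892531] 4.5167
scene [194.004126   212.09795982]
side [289.24970488 137.88952478]
wrist [255.40989287 217.21295205]
(array([ 0.57448022, -0.01778091,  0.12872392]), array([0.22315242]), np.int32(3), array([610.81747037, 482.48678203, 370.96692638]))
```

Request:
{"fn": "send_rows", "kwargs": {
  "rows": [0,0,0,0,0,0,0.5,0,0,0,0,0,0,0.5,0,0,0,0,0,0,0.5,0,0,0,0,0,0,0.5,0,0,0,0,0,0,0.5,0,0,0,0,0,0,0.5,0,0,0,0,0,0,0.5,0,0,0,0,0,0,0.5]
}}

```text
time: 5.18
tcp_pos: [0.5744, -0.0164, 0.0996]
tool_rot: [-0.0, 0.686, 0.728, -0.0]
force: [0.1, 0.4, -0.2]
width: 0.0455
grip_force: 0.0
```

Request:
{"fn": "send_rows", "kwargs": {
  "rows": [0,0,0,0,0,0.03,0.5,0,0,0,0,0,0.055,0.5,0,0,0,0,0,0.064,0.5,0,0,0,0,0,0.068,0.5,0,0,0,0,0,0.072,0.5,0,0,0,0,0,0.076,0.5,0,0,0,0,0,0.079,0.5,0,0,0,0,0,0.079,0.5]
}}

```text
time: 5.85
tcp_pos: [0.5746, -0.0165, 0.0366]
tool_rot: [0.0, 0.686, 0.728, 0.0]
force: [-1.0, -0.3, -0.3]
width: 0.0465
grip_force: 0.0
```

Run:
```python
from h import *
s=get_state();print(s['tcp_pos'],s['force'],s['width'])
g=grab_frame("scene");k=grab_frame("side")
o=np.zeros((600,800,3),np.uint8)
o[:,:400]=cv2.resize(g[190:250,170:210,::-1],(400,600),interpolation=cv2.INTER_CUBIC)
o[:,400:]=cv2.resize(k[110:170,270:310,::-1],(400,600),interpolation=cv2.INTER_CUBIC)
cv2.imwrite("pics/m2.png",o)
```

```text
[ 0.57459642 -0.01646999  0.03657235] [-1.02019464 -0.3259954  -0.26243709] 0.04645599005371988
```

View pics/m2.png

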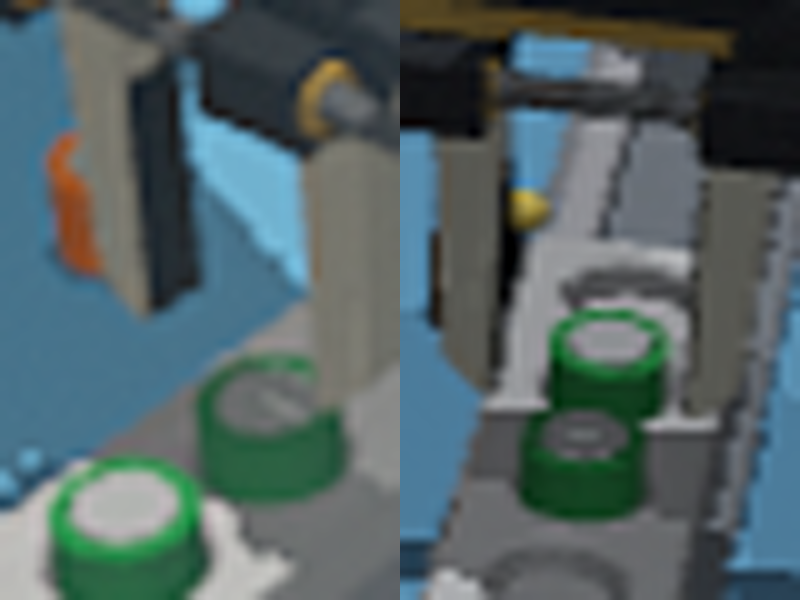

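Request:
{"fn": "send_rows", "kwargs": {
  "rows": [0,0,0,0,0,0.003,0.5,0,0,0,0,0,0.006,0.5,0,0,0,0,0,0.009,0.5,0,0,0,0,0,0.009,0.5]
}}

```text
time: 6.28
tcp_pos: [0.5739, -0.0164, 0.0286]
tool_rot: [-0.0, 0.686, 0.728, -0.0]
force: [-0.5, 1.0, -0.2]
width: 0.0465
grip_force: 0.0
```

Request:
{"fn": "send_rows", "kwargs": {
  "rows": [0,0,0,0,0,0.003,0.5,0,0,0,0,0,0.005,0.5,0,0,0,0,0,0.005,0.5]
}}

```text
time: 6.53
tcp_pos: [0.5741, -0.0164, 0.0247]
tool_rot: [-0.0, 0.686, 0.728, -0.0]
force: [-0.1, 0.2, -0.0]
width: 0.0465
grip_force: 0.0
```

Request:
{"fn": "send_rows", "kwargs": {
  "rows": [0,0,0,0,0,0.003,0.5,0,0,0,0,0,0.005,0.5,0,0,0,0,0,0.005,0.5]
}}

```text
time: 6.78
tcp_pos: [0.5741, -0.0164, 0.0208]
tool_rot: [-0.0, 0.686, 0.728, -0.0]
force: [-0.3, -0.4, 1.0]
width: 0.0464
grip_force: 0.0
```

Request:
{"fn": "send_rows", "kwargs": {
  "rows": [0,0,0,0,0,0.0025,0.5,0,0,0,0,0,0.0025,0.5,0,0,0,0,0,0.0025,0.5]
}}

```text
time: 7.03
tcp_pos: [0.5743, -0.0165, 0.0191]
tool_rot: [-0.0, 0.686, 0.728, -0.0]
force: [0.1, 0.5, -0.5]
width: 0.0465
grip_force: 0.0
```

Request:
{"fn": "send_rows", "kwargs": {
  "rows": [0,0,0,0,0,0.0025,0.5,0,0,0,0,0,0.0025,0.5,0,0,0,0,0,0.0025,0.5]
}}

```text
time: 7.28
tcp_pos: [0.5743, -0.0164, 0.0171]
tool_rot: [-0.0, 0.686, 0.728, -0.0]
force: [0.7, 0.2, -0.1]
width: 0.0465
grip_force: 0.0
```

Run:
```python
from h import *
s=get_state();print(s['tcp_pos'],s['force'],s['width'])
g=grab_frame("scene");k=grab_frame("side")
o=np.zeros((600,800,3),np.uint8)
o[:,:400]=cv2.resize(g[190:250,170:210,::-1],(400,600),interpolation=cv2.INTER_CUBIC)
o[:,400:]=cv2.resize(k[110:170,270:310,::-1],(400,600),interpolation=cv2.INTER_CUBIC)
cv2.imwrite("pics/m3.png",o)
```

```text
[ 0.57432646 -0.01642055  0.01709445] [ 0.66380057  0.18966729 -0.14938565] 0.04654062208152037
```

View pics/m3.png

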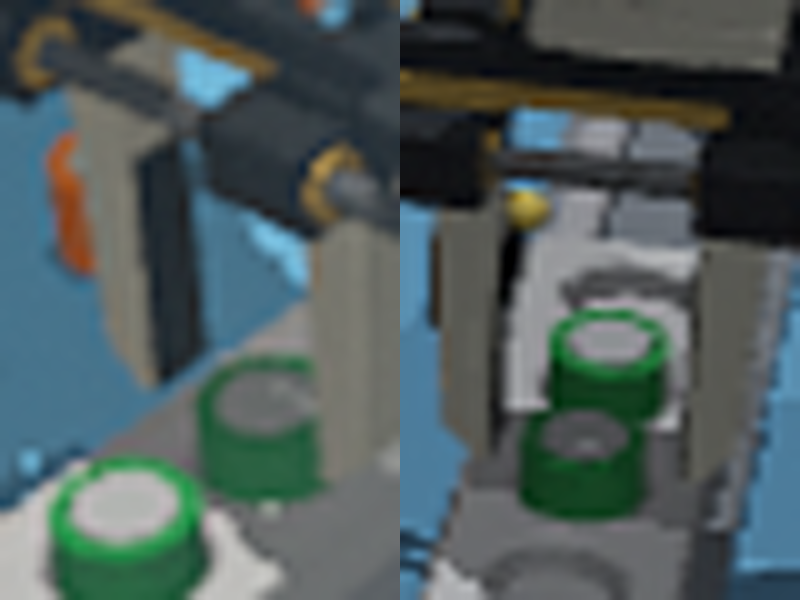

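Request:
{"fn": "send_rows", "kwargs": {
  "rows": [0,0,0,0,0,0,1,0,0,0,0,0,0,1,0,0,0,0,0,0,1,0,0,0,0,0,0,1,0,0,0,0,0,0,1,0,0,0,0,0,0,1]
}}

```text
time: 7.88
tcp_pos: [0.5746, -0.0165, 0.0173]
tool_rot: [0.0, 0.686, 0.728, 0.0]
force: [-0.5, 0.0, 0.4]
width: 0.0304
grip_force: 25.0
```

Request:
{"fn": "send_rows", "kwargs": {
  "rows": [0,0,0,0,0,-0.01,1,0,0,0,0,0,-0.03,1,0,0,0,0,0,-0.05,1,0,0,0,0,0,-0.065,1,0,0,0,0,0,-0.065,1,0,0,0,0,0,-0.065,1]
}}

```text
time: 8.38
tcp_pos: [0.5745, -0.0165, 0.0698]
tool_rot: [0.0, 0.686, 0.728, 0.0]
force: [0.2, 0.4, -0.2]
width: 0.0305
grip_force: 25.0
```

Run:
```python
from h import *
s=get_state();print(s['tcp_pos'],s['force'],s['width'],s['grip_force'])
g=grab_frame("scene");k=grab_frame("side")
o=np.zeros((600,800,3),np.uint8)
o[:,:400]=cv2.resize(g[190:250,170:210,::-1],(400,600),interpolation=cv2.INTER_CUBIC)
o[:,400:]=cv2.resize(k[110:170,270:310,::-1],(400,600),interpolation=cv2.INTER_CUBIC)
cv2.imwrite("pics/m4.png",o)
```

```text
[ 0.57445344 -0.01647498  0.06982596] [ 0.24422199  0.44290625 -0.15180147] 0.03047196247721614 25.000092387199402
```

View pics/m4.png

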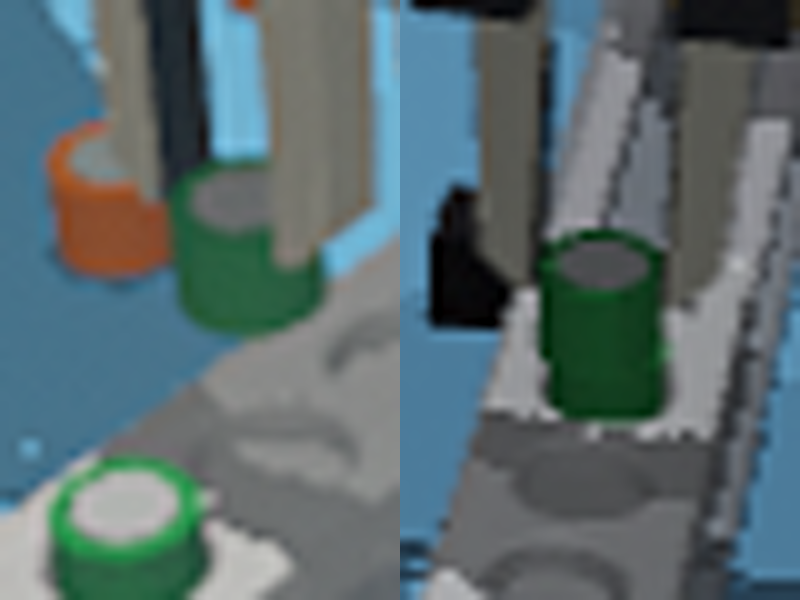

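Run:
```python
from h import *
m=np.load("w1m.npy",allow_pickle=True).item()
q=[ray("wrist",a*.64,b*.64,.012,m)[:2] for a,b in((217,308),(290,303),(310,472),(245,477))]
print(np.round(q,4).tolist())
c=np.mean(q,0);u=(q[0]+q[1]-q[2]-q[3]);u/=np.linalg.norm(u)
print(c,u)
for k in(75,25,-25,-75): print(k,(c+u*k/1000).round(4))
plan(np.r_[c+u*.025,.07],3.4)
plan(np.r_[c-u*.025,.07],3.4)
```

```text
[[0.3925, -0.0696], [0.4691, -0.0584], [0.4953, -0.2595], [0.4201, -0.2717]]
[ 0.44423807 -0.16480532] [-0.13240208  0.99119609]
75 [ 0.4343 -0.0905]
25 [ 0.4409 -0.14  ]
-25 [ 0.4475 -0.1896]
-75 [ 0.4542 -0.2391]
row [-0.002, -0.0, -0.001, -0.145, -0.174, -0.002] dist 0.181 rows 5.0
row [-0.002, -0.0, -0.001, -0.207, -0.17, -0.002] dist 0.214 rows 6.0
```

Request:
{"fn": "send_rows", "kwargs": {
  "rows": [0,0,0,-0.052,-0.043,0,1,0,0,0,-0.104,-0.085,0,1,0,0,0,-0.155,-0.127,0,1,0,0,0,-0.207,-0.17,0,1,0,0,0,-0.207,-0.17,0,1,0,0,0,-0.207,-0.17,0,1,0,0,0,-0.207,-0.17,0,1,0,0,0,-0.207,-0.17,0,1]
}}

```text
time: 9.15
tcp_pos: [0.4483, -0.1892, 0.0686]
tool_rot: [-0.001, 0.686, 0.727, 0.0]
force: [0.8, 0.6, -0.4]
width: 0.0308
grip_force: 25.0
```

Request:
{"fn": "send_rows", "kwargs": {
  "rows": [0,0,0,0,0,0.03,1,0,0,0,0,0,0.06,1,0,0,0,0,0,0.08,1,0,0,0,0,0,0.09,1,0,0,0,0,0,0.0945,1,0,0,0,0,0,0.0945,1,0,0,0,0,0,0.0945,1]
}}

```text
time: 9.73
tcp_pos: [0.4494, -0.1891, -0.0061]
tool_rot: [0.0, 0.685, 0.728, 0.0]
force: [-0.4, -0.5, -0.7]
width: 0.0304
grip_force: 25.0
```

Run:
```python
from h import *
s=get_state();print(s['tcp_pos'],s['force'],s['width'],s['grip_force'])
g=grab_frame("scene");k=grab_frame("side")
o=np.zeros((600,800,3),np.uint8)
o[:,:400]=cv2.resize(g[200:320,50:130,::-1],(400,600),interpolation=cv2.INTER_CUBIC)
o[:,400:]=cv2.resize(k[100:205,310:380,::-1],(400,600),interpolation=cv2.INTER_CUBIC)
cv2.imwrite("pics/m5.png",o)
```

```text
[ 0.44940642 -0.1891002  -0.00613066] [-0.434084   -0.54548581 -0.67940453] 0.030354200739240864 24.99994397163391
```

View pics/m5.png

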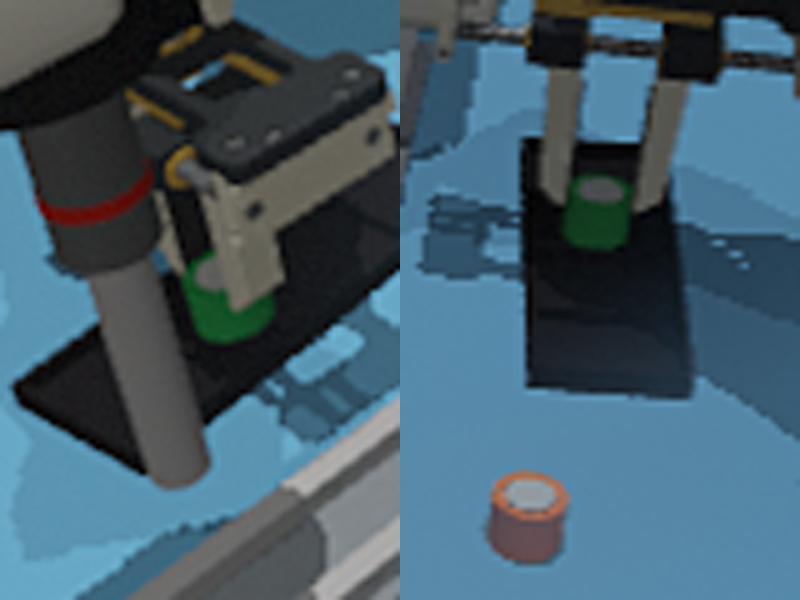

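Request:
{"fn": "send_rows", "kwargs": {
  "rows": [0,0,0,0,0,0.001,1,0,0,0,0,0,0.001,1,0,0,0,0,0,0.001,0.4,0,0,0,0,0,0.001,0.4,0,0,0,0,0,0.001,0.4,0,0,0,0,0,0.001,0.4,0,0,0,0,0,0.001,0.4,0,0,0,0,0,0,0.4]
}}

```text
time: 10.5
tcp_pos: [0.4482, -0.1898, -0.0065]
tool_rot: [-0.0, 0.686, 0.728, -0.0]
force: [-0.6, -0.1, 0.1]
width: 0.0555
grip_force: 0.0
```

Request:
{"fn": "send_rows", "kwargs": {
  "rows": [0,0,0,0,0,-0.035,0.4,0,0,0,0,0,-0.07,0.4,0,0,0,0.02,0.02,-0.095,0.4,0,0,0,0.055,0.06,-0.095,0.4,0,0,0,0.09,0.1,-0.095,0.4,0,0,0,0.125,0.14,-0.095,0.4,0,0,0,0.152,0.171,-0.095,0.4,0,0,0,0.152,0.171,-0.095,0.4]
}}

```text
time: 11.17
tcp_pos: [0.5836, -0.0507, 0.0692]
tool_rot: [0.0, 0.681, 0.732, 0.004]
force: [1.0, 1.5, -0.1]
width: 0.0559
grip_force: 0.0
```

Request:
{"fn": "send_rows", "kwargs": {
  "rows": [0,0,0,0,0,0,0.4,0,0,0,0,0,0,0.4,0,0,0,0,0,0.02,0.4,0,0,0,0,0,0.04,0.4,0,0,0,0,0,0.05,0.4,0,0,0,0,0,0.05,0.4,0,0,0,0,0,0.05,0.4]
}}

```text
time: 11.75
tcp_pos: [0.5769, -0.0617, 0.0296]
tool_rot: [-0.0, 0.687, 0.727, -0.001]
force: [0.3, -0.1, 0.4]
width: 0.0557
grip_force: 0.0
```

Run:
```python
from h import *
s=get_state();print(s['tcp_pos'],s['force'],s['width'],s['grip_force'])
plan([.578,-.0595,.0173],3.4)
for n,z in(("scene",.018),("side",.018)):
  f=grab_frame(n)
  for bb in blobs(f,*GR): print(n,np.round(bb,1),ray(n,bb[0],bb[1],z).round(4))
```

```text
[ 0.57690516 -0.06170312  0.02957404] [ 0.27178999 -0.09557389  0.42251926] 0.055705993961402536 0.0
row [-0.001, 0.0, -0.003, 0.003, 0.002, 0.015] dist 0.013 rows 1.0
scene [ 94.8 258.7 280. ] [ 0.45   -0.1905  0.018 ]
scene [181.1 245.2 124. ] [ 0.5558 -0.0457  0.018 ]
scene [234.5 204.1 110.5] [0.5418 0.1445 0.018 ]
side [279.6 186.4 105.5] [0.5733 0.0779 0.018 ]
side [290.4 146.2 102. ] [ 0.5841 -0.1005  0.018 ]
side [344.5 136.8 127.5] [ 0.4463 -0.1891  0.018 ]
```

Request:
{"fn": "send_rows", "kwargs": {
  "rows": [0,0,0,0.003,0.001,0.01,0.4,0,0,0,0.003,0.001,0.0153,0.4,0,0,0,0.003,0.001,0.0153,0.4,0,0,0,0.003,0.001,0.0153,1,0,0,0,0.003,0.001,0.0153,1,0,0,0,0.003,0.001,0.0153,1,0,0,0,0.003,0.001,0.0153,1,0,0,0,0.003,0.001,0.0153,1]
}}

```text
time: 12.52
tcp_pos: [0.5786, -0.058, 0.0175]
tool_rot: [0.0, 0.686, 0.728, 0.0]
force: [0.8, -1.0, 0.2]
width: 0.0303
grip_force: 25.0
```

Request:
{"fn": "send_rows", "kwargs": {
  "rows": [0,0,0,0,0,0,1,0,0,0,0,0,0,1,0,0,0,0,0,-0.01,1,0,0,0,0,0,-0.03,1,0,0,0,0,0,-0.05,1,0,0,0,0,0,-0.065,1,0,0,0,0,0,-0.065,1]
}}

```text
time: 13.1
tcp_pos: [0.5805, -0.0584, 0.0722]
tool_rot: [0.002, 0.686, 0.728, 0.002]
force: [-0.2, 0.4, 0.0]
width: 0.0305
grip_force: 25.0
```

Request:
{"fn": "send_rows", "kwargs": {
  "rows": [0,0,0,-0.02,-0.04,0,1,0,0,0,-0.04,-0.08,0,1,0,0,0,-0.06,-0.12,0,1,0,0,0,-0.08,-0.158,0,1,0,0,0,-0.09,-0.172,0,1,0,0,0,-0.09,-0.178,0,1,0,0,0,-0.09,-0.178,0,1,0,0,0,-0.09,-0.178,0,1]
}}

```text
time: 13.77
tcp_pos: [0.4423, -0.1371, 0.0693]
tool_rot: [0.0, 0.685, 0.728, 0.001]
force: [0.1, 0.2, -0.8]
width: 0.0306
grip_force: 25.0
```

Run:
```python
from h import *
s=get_state();print(s['tcp_pos'],s['force'],s['width'],s['grip_force'])
plan([.4409,-.140,-.0067],3.4)
```

```text
[ 0.44225066 -0.13711918  0.06933604] [ 0.07261901  0.15457887 -0.82865509] 0.03059037615666034 24.997689127922058
row [0.002, -0.0, 0.001, -0.004, -0.002, 0.095] dist 0.076 rows 2.0
```

Request:
{"fn": "send_rows", "kwargs": {
  "rows": [0,0,0,-0.004,-0.002,0.03,1,0,0,0,-0.004,-0.002,0.06,1,0,0,0,-0.004,-0.002,0.085,1,0,0,0,-0.004,-0.002,0.0945,1,0,0,0,-0.004,-0.002,0.0955,1,0,0,0,-0.004,-0.002,0.0955,0.4,0,0,0,-0.004,-0.002,0.0955,0.4,0,0,0,-0.004,-0.002,0.0955,0.4]
}}

```text
time: 14.43
tcp_pos: [0.4402, -0.1412, -0.0065]
tool_rot: [0.001, 0.686, 0.728, 0.0]
force: [0.1, -1.2, -0.0]
width: 0.0463
grip_force: 0.0
```

Request:
{"fn": "send_rows", "kwargs": {
  "rows": [0,0,0,0,0,0,0.4,0,0,0,0,0,0,0.4,0,0,0,0,0,-0.03,0.4,0,0,0,0,0,-0.065,0.4,0,0,0,0.02,0.015,-0.095,0.4,0,0,0,0.06,0.035,-0.095,0.4,0,0,0,0.1,0.06,-0.095,0.4]
}}

```text
time: 15.02
tcp_pos: [0.4832, -0.0594, 0.0711]
tool_rot: [0.002, 0.688, 0.726, 0.001]
force: [0.6, 0.8, -0.3]
width: 0.0558
grip_force: 0.0
```

Request:
{"fn": "send_rows", "kwargs": {
  "rows": [0,0,0,0.04,0.022,0,0.4,0,0,0,0.08,0.045,0,0.4,0,0,0,0.12,0.067,0,0.4,0,0,0,0.16,0.09,0,0.4,0,0,0,0.19,0.107,0,0.4,0,0,0,0.205,0.115,0,0.4,0,0,0,0.2097,0.118,0,0.4,0,0,0,0.2097,0.118,0,0.4]
}}

```text
time: 15.68
tcp_pos: [0.5664, 0.1142, 0.0688]
tool_rot: [0.0, 0.686, 0.728, -0.0]
force: [-0.6, -0.4, 0.4]
width: 0.0558
grip_force: 0.0
```

Request:
{"fn": "send_rows", "kwargs": {
  "rows": [0,0,0,0,0,0.01,0.4,0,0,0,0,0,0.03,0.4,0,0,0,0,0,0.045,0.4,0,0,0,0,0,0.05,0.4,0,0,0,0,0,0.05,0.4,0,0,0,0,0,0.05,0.4]
}}

```text
time: 16.18
tcp_pos: [0.5665, 0.1125, 0.029]
tool_rot: [0.0, 0.687, 0.727, -0.0]
force: [0.3, -0.8, 0.5]
width: 0.0555
grip_force: 0.0
```

Run:
```python
from h import *
s=get_state();print(s['tcp_pos'],s['force'],s['width'],s['grip_force'])
plan([.5684,.1158,.0173],3.4)
for n,z in(("scene",.018),("side",.018)):
  f=grab_frame(n)
  for bb in blobs(f,*GR): print(n,np.round(bb,1),ray(n,bb[0],bb[1],z).round(4))
```

```text
[0.56645821 0.1124675  0.02899386] [ 0.31061111 -0.80221038  0.45123206] 0.05550950911118436 0.0
row [-0.001, 0.001, -0.003, 0.004, 0.003, 0.015] dist 0.012 rows 1.0
scene [ 94.9 258.7 279.5] [ 0.45   -0.1905  0.018 ]
scene [112.  245.7 261. ] [ 0.4424 -0.1431  0.018 ]
scene [234.6 204.3 113. ] [0.5422 0.1442 0.018 ]
side [279.5 186.6 109. ] [0.5734 0.0789 0.018 ]
side [345.1 141.9 262. ] [ 0.4416 -0.1632  0.018 ]
```

Request:
{"fn": "send_rows", "kwargs": {
  "rows": [0,0,0,0.004,0.002,0.01,0.4,0,0,0,0.004,0.002,0.0147,0.4,0,0,0,0.004,0.002,0.0147,0.4,0,0,0,0.004,0.002,0.0147,1,0,0,0,0.004,0.002,0.0147,1,0,0,0,0.004,0.002,0.0147,1,0,0,0,0.004,0.002,0.0147,1,0,0,0,0.004,0.002,0.0147,1]
}}

```text
time: 16.95
tcp_pos: [0.5682, 0.1175, 0.0173]
tool_rot: [0.0, 0.686, 0.728, 0.0]
force: [-0.2, -0.2, 0.6]
width: 0.031
grip_force: 25.0
```

Request:
{"fn": "send_rows", "kwargs": {
  "rows": [0,0,0,0,0,0,1,0,0,0,0,0,0,1,0,0,0,0,0,-0.01,1,0,0,0,0,0,-0.03,1,0,0,0,0,0,-0.05,1,0,0,0,0,0,-0.065,1,0,0,0,0,0,-0.065,1]
}}

```text
time: 17.53
tcp_pos: [0.5702, 0.1177, 0.0721]
tool_rot: [0.002, 0.686, 0.728, 0.002]
force: [1.0, 0.2, -0.4]
width: 0.0309
grip_force: 25.0
```

Request:
{"fn": "send_rows", "kwargs": {
  "rows": [0,0,0,-0.03,-0.022,0,1,0,0,0,-0.065,-0.048,0,1,0,0,0,-0.1,-0.074,0,1,0,0,0,-0.14,-0.103,0,1,0,0,0,-0.18,-0.132,0,1,0,0,0,-0.215,-0.158,0,1,0,0,0,-0.24,-0.177,0,1,0,0,0,-0.2475,-0.1826,0,1]
}}

```text
time: 18.2
tcp_pos: [0.4304, -0.0926, 0.0691]
tool_rot: [-0.0, 0.689, 0.725, -0.001]
force: [0.3, 0.4, -0.2]
width: 0.0302
grip_force: 25.0
```

Request:
{"fn": "send_rows", "kwargs": {
  "rows": [0,0,0,0,0,0,1,0,0,0,0,0,0,1,0,0,0,0,0,0.02,1,0,0,0,0,0,0.04,1,0,0,0,0,0,0.05,1,0,0,0,0,0,0.05,1]
}}

```text
time: 18.7
tcp_pos: [0.4338, -0.0866, 0.0276]
tool_rot: [-0.002, 0.685, 0.729, -0.001]
force: [-0.2, 0.7, -1.3]
width: 0.0303
grip_force: 25.0
```

Run:
```python
from h import *
s=get_state();print(s['tcp_pos'],s['force'],s['width'],s['grip_force'])
plan([.4343,-.0905,-.0067],3.4)
```

```text
[ 0.43378612 -0.08661959  0.02760489] [-0.16669724  0.74853151 -1.3352401 ] 0.030312252012988303 24.99987155199051
row [-0.003, -0.001, 0.003, -0.005, 0.0, 0.043] dist 0.035 rows 1.0
```

Request:
{"fn": "send_rows", "kwargs": {
  "rows": [0,0,0,-0.004,0,0.02,1,0,0,0,-0.004,0,0.035,1,0,0,0,-0.004,0,0.0425,1,0,0,0,-0.004,0,0.0435,1,0,0,0,-0.004,0,0.0435,1,0,0,0,-0.004,0,0.0435,0.4,0,0,0,-0.004,0,0.0435,0.4,0,0,0,-0.004,0,0.0435,0.4]
}}

```text
time: 19.37
tcp_pos: [0.4346, -0.0919, -0.005]
tool_rot: [0.001, 0.686, 0.728, 0.0]
force: [-0.2, -0.4, 0.3]
width: 0.0456
grip_force: 0.0
```

Request:
{"fn": "send_rows", "kwargs": {
  "rows": [0,0,0,0,0,0,0.4,0,0,0,0,0,0,0.4,0,0,0,0,0,-0.02,0.4,0,0,0,0,0,-0.06,0.4,0,0,0,0.01,0,-0.1,0.4,0,0,0,0.04,0,-0.13,0.4,0,0,0,0.08,0.01,-0.16,0.4,0,0,0,0.12,0.02,-0.19,0.4]
}}

```text
time: 20.03
tcp_pos: [0.4439, 0.0052, 0.1479]
tool_rot: [0.0, 0.687, 0.727, 0.0]
force: [0.3, 0.1, -0.5]
width: 0.0557
grip_force: 0.0
```

Request:
{"fn": "send_rows", "kwargs": {
  "rows": [0,0,0,0.04,0.01,-0.03,0.4,0,0,0,0.08,0.02,-0.06,0.4,0,0,0,0.12,0.03,-0.09,0.4,0,0,0,0.16,0.03,-0.11,0.4,0,0,0,0.2,0.03,-0.13,0.4,0,0,0,0.23,0.03,-0.13,0.4,0,0,0,0.24,0.03,-0.13,0.4,0,0,0,0.24,0.03,-0.13,0.4]
}}

```text
time: 20.7
tcp_pos: [0.456, 0.2, 0.2498]
tool_rot: [-0.001, 0.684, 0.729, -0.0]
force: [0.8, -0.1, -0.6]
width: 0.0556
grip_force: 0.0
```

Request:
{"fn": "send_rows", "kwargs": {
  "rows": [0,0,0,0,0,0,0.4,0,0,0,0,0,0,0.4,0,0,0,0,0,0,0.4,0,0,0,0,0,0,0.4]
}}

```text
time: 21.03
tcp_pos: [0.4573, 0.1961, 0.2502]
tool_rot: [0.0, 0.687, 0.726, -0.0]
force: [-0.3, 0.5, 0.3]
width: 0.0561
grip_force: 0.0
```

Run:
```python
from h import *
s=get_state();print(s['tcp_pos'],s['time'],s['width'],rot().as_matrix().round(3).tolist(),s['q'].round(2))
m=camera_model("wrist");f=grab_frame("wrist");cv2.imwrite("pics/w5.png",f[:,:,::-1])
for bb in blobs(f,*OR): print("or",np.round(bb,1),ray("wrist",bb[0],bb[1],.018,m).round(4))
for n,z in(("scene",.018),("side",.018)):
  f=grab_frame(n)
  for bb in blobs(f,*GR): print(n,np.round(bb,1),ray(n,bb[0],bb[1],z).round(4))
```

```text
[0.45731521 0.19607639 0.25018622] 21.0333 0.05614221024824785 [[-0.055, 0.998, -0.0], [0.998, 0.055, -0.001], [-0.001, -0.001, -1.0]] [-0.74  0.33  0.4   1.76 -0.14  1.08 -0.24]
or [246.  258.  268.5] [0.4504 0.0466 0.018 ]
or [  7.2 255.4  30. ] [0.0677 0.0306 0.018 ]
or [215.3 192.1 326. ] [0.3989 0.1532 0.018 ]
or [304.  108.4 393. ] [0.5214 0.2818 0.018 ]
or [231.9 102.  392.5] [0.4194 0.2849 0.018 ]
or [300.3  13.4 512.5] [0.5051 0.4007 0.018 ]
scene [ 94.9 258.8 280. ] [ 0.4504 -0.1906  0.018 ]
scene [112.  245.8 254. ] [ 0.4424 -0.1433  0.018 ]
scene [128.6 233.6 232.5] [ 0.4358 -0.0946  0.018 ]
side [345.3 146.9 393. ] [ 0.4384 -0.1381  0.018 ]
```

Request:
{"fn": "send_rows", "kwargs": {
  "rows": [0,0,0,0.025,0.02,0.04,0.4,0,0,0,0.05,0.04,0.08,0.4,0,0,0,0.075,0.06,0.12,0.4,0,0,0,0.1,0.083,0.16,0.4,0,0,0,0.1028,0.086,0.2,0.4,0,0,0,0.1028,0.086,0.23,0.4,0,0,0,0.1028,0.086,0.25,0.4,0,0,0,0.1028,0.086,0.25,0.4]
}}

```text
time: 21.85
tcp_pos: [0.5181, 0.2827, 0.0463]
tool_rot: [-0.001, 0.686, 0.728, -0.004]
force: [-0.7, -0.3, 0.4]
width: 0.0557
grip_force: 0.0
```

Request:
{"fn": "send_rows", "kwargs": {
  "rows": [0,0,0,0,0,0,0.4,0,0,0,0,0,0,0.4,0,0,0,0,0,0,0.4]
}}

```text
time: 22.1
tcp_pos: [0.5223, 0.2845, 0.0521]
tool_rot: [0.001, 0.686, 0.727, 0.002]
force: [-0.1, 0.6, 0.4]
width: 0.0561
grip_force: 0.0
```

Run:
```python
from h import *
s=get_state();print(s['tcp_pos'],s['time'],s['width'],rot().as_matrix().round(3).tolist())
m=camera_model("wrist");f=grab_frame("wrist")
for bb in blobs(f,*OR): print("or",np.round(bb,1),ray("wrist",bb[0],bb[1],.018,m).round(4))
plan([.5214,.2818,-.0117],3.4)
```

```text
[0.52228136 0.2845347  0.05212634] 22.1 0.05610861037573395 [[-0.058, 0.998, 0.003], [0.998, 0.058, 0.002], [0.001, 0.003, -1.0]]
or [255.3 199.7 434. ] [0.5221 0.2881 0.018 ]
or [ 126.8  198.3 1164.5] [0.4167 0.2833 0.018 ]
or [471.4  93.9  43. ] [0.6805 0.38   0.018 ]
or [ 239.1   50.2 1687.5] [0.5039 0.4002 0.018 ]
row [0.003, -0.001, -0.001, -0.003, -0.001, 0.08] dist 0.064 rows 2.0
```

Request:
{"fn": "send_rows", "kwargs": {
  "rows": [0,0,0,-0.002,0,0.03,0.4,0,0,0,-0.002,0,0.06,0.4,0,0,0,-0.002,0,0.075,0.4,0,0,0,-0.002,0,0.0795,0.4,0,0,0,-0.002,0,0.0795,0.4,0,0,0,-0.002,0,0.0795,0.4,0,0,0,-0.002,0,0.0795,1,0,0,0,-0.002,0,0.0795,1]
}}

```text
time: 22.82
tcp_pos: [0.522, 0.283, -0.012]
tool_rot: [0.0, 0.686, 0.728, 0.001]
force: [0.5, -0.4, 0.3]
width: 0.0464
grip_force: 0.0
```

Request:
{"fn": "send_rows", "kwargs": {
  "rows": [0,0,0,0,0,0,1,0,0,0,0,0,0,1,0,0,0,0,0,0,1,0,0,0,0,0,0,1,0,0,0,0,0,-0.02,1,0,0,0,0,0,-0.06,1,0,0,0,0,0,-0.095,1,0,0,0,0,0,-0.1,1]
}}

```text
time: 23.48
tcp_pos: [0.5244, 0.2837, 0.0714]
tool_rot: [0.002, 0.686, 0.727, 0.004]
force: [0.7, 0.1, -0.2]
width: 0.031
grip_force: 25.0
```

Request:
{"fn": "send_rows", "kwargs": {
  "rows": [0,0,0,0,0,0,1,0,0,0,0,0,0,1,0,0,0,0,0,0,1]
}}

```text
time: 23.73
tcp_pos: [0.5197, 0.2821, 0.0652]
tool_rot: [-0.001, 0.686, 0.728, -0.002]
force: [-0.7, -0.4, -0.6]
width: 0.031
grip_force: 25.0
```

```bash
sed -i 's/^OR=.*/OR=((3,110,45),(16,255,255));GR=((45,90,40),(85,255,255))/' h.py
python3 - <<'E'
from h import *
s=get_state();print(s['tcp_pos'],s['time'],s['width'],s['grip_force'])
m=camera_model("wrist");f=grab_frame("wrist");cv2.imwrite("pics/held.png",f[:,:,::-1])
cv2.imwrite("pics/heldb.png",cv2.resize(f[:,:,::-1],(800,600),interpolation=cv2.INTER_CUBIC))
zt=s['tcp_pos'][2]+.0117+.02
for bb in blobs(f,*OR): print("or",np.round(bb,1),(ray("wrist",bb[0],bb[1],zt,m)-s['tcp_pos']).round(4))
E
```

```text
[0.51965298 0.28207829 0.06516842] 23.7333 0.03096852151330236 24.99993860721588
or [ 255.3  233.6 2502.5] [-0.      0.0003  0.0317]
or [ 141.1  188.9 1385. ] [-0.0684  0.0244  0.0317]
or [ 456.8  108.4 1358. ] [0.1055 0.0798 0.0317]
or [ 243.9   50.8 1523. ] [-0.0118  0.1019  0.0317]
```

View pics/heldb.png

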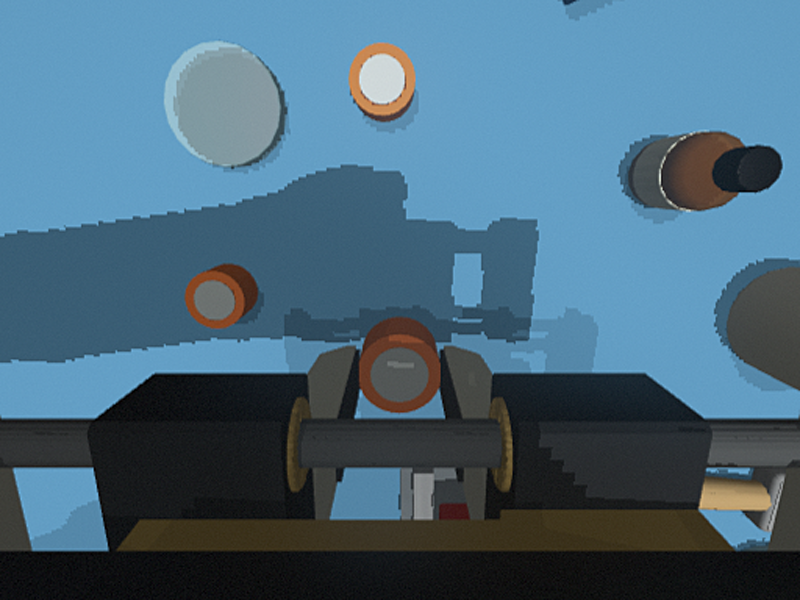

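```bash
cat >> h.py <<'E'
from scipy.optimize import least_squares
T=np.linspace(0,2*np.pi,60)
def fitcyl(u,v,zb,zt,m,n="wrist"):
    "xy of an upright 32 mm cylinder whose silhouette has centroid u,v"
    def f(p):
        X=np.vstack([np.c_[p[0]+.016*np.cos(T),p[1]+.016*np.sin(T),0*T+z] for z in(zb,zt)])
        c=(m['K']@(m['R']@X.T+m['t'][:,None])).T;M=cv2.moments(cv2.convexHull((c[:,:2]/c[:,2:]).astype(np.float32)))
        return [M['m10']/M['m00']-u,M['m01']/M['m00']-v]
    return least_squares(f,ray(n,u,v,(zb+zt)/2,m)[:2],diff_step=1e-4).x
E
python3 - <<'E'
from h import *
s=get_state();p=s['tcp_pos'];print(p)
m1=np.load("w1m.npy",allow_pickle=True).item()
for u,v in((251.8,205.9),(252.2,178),(253.4,84.2)): print("green",fitcyl(u,v,.04,.053,m1).round(4))
m=camera_model("wrist");f=grab_frame("wrist");b=p[2]+.0117
for bb in blobs(f,*OR)[:5]:
    print(np.round(bb,1),"held e",(fitcyl(bb[0],bb[1],b,b+.024,m)-p[:2]).round(4),"bench",fitcyl(bb[0],bb[1],0,.024,m).round(4))
c=m['K']@(m['R']@(p+[0,0,.0117+.024])+m['t']);print("pred top face if e=0",c[:2]/c[2])
cc=(.5684,.1158);
plan([.5684,.1158,.07],3.4)
E
```

```text
[0.51967859 0.28202271 0.06503428]
green [ 0.5786 -0.0604]
green [ 0.5761 -0.0168]
green [0.5683 0.1149]
[ 255.3  233.7 2502. ] held e [ 0.0001 -0.0017] bench [0.5213 0.2487]
[ 141.   188.8 1375.5] held e [-0.0701  0.023 ] bench [0.4192 0.2847]
[ 457.1  108.3 1301. ] held e [0.1088 0.0797] bench [0.6793 0.3673]
[ 243.9   50.5 1507.5] held e [-0.0118  0.1017] bench [0.5039 0.3999]
pred top face if e=0 [255.27806455 236.73281882]
row [-0.003, 0.001, -0.0, -0.211, 0.048, -0.006] dist 0.173 rows 5.0
```

Request:
{"fn": "send_rows", "kwargs": {
  "rows": [0,0,0,0,0,-0.02,1,0,0,0,-0.02,0.005,-0.031,1,0,0,0,-0.06,0.014,-0.031,1,0,0,0,-0.1,0.023,-0.031,1,0,0,0,-0.14,0.033,-0.031,1,0,0,0,-0.175,0.041,-0.031,1,0,0,0,-0.2,0.047,-0.031,1,0,0,0,-0.2104,0.0485,-0.031,1]
}}

```text
time: 24.5
tcp_pos: [0.5709, 0.1097, 0.0916]
tool_rot: [0.002, 0.689, 0.725, -0.001]
force: [0.6, 0.0, -1.3]
width: 0.0308
grip_force: 25.0
```

Request:
{"fn": "send_rows", "kwargs": {
  "rows": [0,0,0,0,0,0,1,0,0,0,0,0,0.02,1,0,0,0,0,0,0.04,1,0,0,0,0,0,0.058,1,0,0,0,0,0,0.068,1,0,0,0,0,0,0.068,1,0,0,0,0,0,0.068,1,0,0,0,0,0,0.068,1]
}}

```text
time: 25.17
tcp_pos: [0.5702, 0.1175, 0.0379]
tool_rot: [0.0, 0.686, 0.728, 0.001]
force: [-0.3, -0.5, 0.6]
width: 0.0304
grip_force: 25.0
```

Run:
```python
from h import *
s=get_state();p=s['tcp_pos'];print(p,s['width'],s['force'])
m=camera_model("wrist");f=grab_frame("wrist");b=p[2]+.0117
for bb in blobs(f,*OR)[:3]:
    print(np.round(bb,1),"held",(fitcyl(bb[0],bb[1],b,b+.024,m)).round(4))
plan([.5684,.1163,.0173],3.4)
```

```text
[0.57023193 0.11753708 0.03785073] 0.030407829743324472 [-0.27480246 -0.54163474  0.56281295]
[ 255.1  233.8 2537.5] held [0.5701 0.1157]
[  19.7  198.5 1609. ] held [0.4258 0.1297]
row [0.002, -0.0, 0.0, -0.001, -0.003, 0.026] dist 0.021 rows 1.0
```

Request:
{"fn": "send_rows", "kwargs": {
  "rows": [0,0,0,-0.0008,-0.0022,0.004,1,0,0,0,-0.0008,-0.0022,0.008,1,0,0,0,-0.0008,-0.0022,0.012,1,0,0,0,-0.0008,-0.0022,0.014,1,0,0,0,-0.0008,-0.0022,0.016,1,0,0,0,-0.0008,-0.0022,0.018,1,0,0,0,-0.0008,-0.0022,0.018,1,0,0,0,-0.0008,-0.0022,0.018,1]
}}

```text
time: 25.88
tcp_pos: [0.568, 0.116, 0.0227]
tool_rot: [-0.0, 0.686, 0.728, -0.0]
force: [-0.6, 0.1, -0.5]
width: 0.0307
grip_force: 25.0
```

Request:
{"fn": "send_rows", "kwargs": {
  "rows": [0,0,0,0,0,0.0025,1,0,0,0,0,0,0.005,1,0,0,0,0,0,0.0075,1,0,0,0,0,0,0.0075,1,0,0,0,0,0,0.0075,1]
}}

```text
time: 26.3
tcp_pos: [0.5678, 0.116, 0.0166]
tool_rot: [-0.0, 0.686, 0.728, -0.0]
force: [-0.6, 0.2, 0.0]
width: 0.0308
grip_force: 25.0
```

Run:
```python
from h import *
s=get_state();p=s['tcp_pos'];print(p,s['width'],s['force'])
m=camera_model("wrist");f=grab_frame("wrist");b=p[2]+.0117
bb=blobs(f,*OR)[0]
print(np.round(bb,1),"held",(fitcyl(bb[0],bb[1],b,b+.024,m)-p[:2]).round(4))
```

```text
[0.56782223 0.11599515 0.01658264] 0.030836314191289516 [-0.62602645  0.16877045  0.02146621]
[ 255.2  234.3 2497. ] held [-0.0001 -0.0021]
```

Request:
{"fn": "send_rows", "kwargs": {
  "rows": [0,0,0,0,0,0,0.4,0,0,0,0,0,0,0.4,0,0,0,0,0,0,0.4,0,0,0,0,0,0,0.4,0,0,0,0,0,-0.02,0.4,0,0,0,0,0,-0.05,0.4,0,0,0,0,0,-0.073,0.4,0,0,0,0,0,-0.073,0.4]
}}

```text
time: 27.02
tcp_pos: [0.571, 0.1163, 0.0788]
tool_rot: [0.002, 0.686, 0.728, 0.003]
force: [0.8, 0.3, -0.0]
width: 0.0558
grip_force: 0.0
```

Request:
{"fn": "send_rows", "kwargs": {
  "rows": [0,0,0,0.03,-0.023,0,0.4,0,0,0,0.06,-0.047,0,0.4,0,0,0,0.09,-0.07,0,0.4,0,0,0,0.12,-0.094,0,0.4,0,0,0,0.155,-0.121,0,0.4,0,0,0,0.185,-0.144,0,0.4,0,0,0,0.21,-0.164,0,0.4,0,0,0,0.2215,-0.173,0,0.4]
}}

```text
time: 27.68
tcp_pos: [0.4156, 0.288, 0.0743]
tool_rot: [-0.001, 0.684, 0.73, -0.001]
force: [0.0, -0.1, 1.2]
width: 0.0554
grip_force: 0.0
```

Request:
{"fn": "send_rows", "kwargs": {
  "rows": [0,0,0,0,0,0,0.4,0,0,0,0,0,0,0.4,0,0,0,0,0,0,0.4,0,0,0,0,0,0,0.4,0,0,0,0,0,0,0.4,0,0,0,0,0,0,0.4]
}}

```text
time: 28.18
tcp_pos: [0.4203, 0.2836, 0.0752]
tool_rot: [0.0, 0.687, 0.727, 0.0]
force: [-0.5, -1.5, 0.5]
width: 0.0555
grip_force: 0.0
```

Run:
```python
from h import *
s=get_state();p=s['tcp_pos'];print(p,s['width'],s['force'],s['time'])
m=camera_model("wrist");f=grab_frame("wrist")
for bb in blobs(f,*OR): print(np.round(bb,1),"bench",(fitcyl(bb[0],bb[1],0,.024,m)).round(4))
for n in("scene","side"):
  k=grab_frame(n);mm=camera_model(n)
  for bb in blobs(k,*OR): 
    if 80<bb[2]<200:print(n,np.round(bb,1),"bench",fitcyl(bb[0],bb[1],0,.024,mm,n).round(4),"seated",fitcyl(bb[0],bb[1],.04,.053,mm,n).round(4))
plan([.4192,.2847,-.0117],3.4)
```

```text
[0.42034916 0.28364426 0.07518679] 0.055470825880490036 [-0.5212033  -1.51148469  0.46652592] 28.1833
[209.1 330.7  46.5] bench [0.3803 0.1354]
[ 254.5  195.  1061. ] bench [0.4195 0.2843]
[ 369.4   63.2 1328. ] bench [0.5073 0.4003]
scene [181.3 209.5 136.5] bench [0.4508 0.0497] seated [0.4887 0.0194]
scene [234.4 203.8 121. ] bench [0.5346 0.1517] seated [0.5677 0.1156]
scene [180.8 188.4 111.5] bench [0.379  0.1135] seated [0.4209 0.0796]
scene [235.5 168.3  87. ] bench [0.4202 0.2852] seated [0.4598 0.2415]
scene [283.1 162.5  80.5] bench [0.5044 0.3998] seated [0.5392 0.3495]
scene [427.2  93.9 115.5] bench [0.618  1.2274] seated [0.6464 1.1302]
scene [444.1  20.1 198.5] bench [0.1827 2.6939] seated [0.2359 2.5134]
side [279.1 185.2  83. ] bench [0.577  0.0666] seated [0.5686 0.1085]
row [0.0, 0.0, -0.001, 0.0, -0.001, 0.109] dist 0.087 rows 3.0
```

Request:
{"fn": "send_rows", "kwargs": {
  "rows": [0,0,0,0.001,-0.001,0.04,0.4,0,0,0,0.001,-0.001,0.075,0.4,0,0,0,0.001,-0.001,0.1,0.4,0,0,0,0.001,-0.001,0.1086,0.4,0,0,0,0.001,-0.001,0.1086,0.4,0,0,0,0.001,-0.001,0.1086,0.4,0,0,0,0.001,-0.001,0.1086,1,0,0,0,0.001,-0.001,0.1086,1]
}}

```text
time: 29.0
tcp_pos: [0.4195, 0.2862, -0.0104]
tool_rot: [0.0, 0.686, 0.728, 0.001]
force: [-0.4, 0.7, 0.4]
width: 0.0468
grip_force: 0.0
```

Request:
{"fn": "send_rows", "kwargs": {
  "rows": [0,0,0,0,0,0,1,0,0,0,0,0,0,1,0,0,0,0,0,0,1,0,0,0,0,0,0,1,0,0,0,0,0,-0.03,1,0,0,0,0,0,-0.07,1,0,0,0,0,0,-0.11,1,0,0,0,0,0,-0.125,1]
}}

```text
time: 29.67
tcp_pos: [0.4204, 0.2864, 0.0918]
tool_rot: [0.001, 0.686, 0.727, 0.003]
force: [0.2, 0.2, -0.4]
width: 0.0302
grip_force: 25.0
```

Request:
{"fn": "send_rows", "kwargs": {
  "rows": [0,0,0,-0.03,0.016,0,1,0,0,0,-0.07,0.037,0,1,0,0,0,-0.11,0.0575,0,1,0,0,0,-0.15,0.0785,0,1,0,0,0,-0.19,0.0994,0,1,0,0,0,-0.23,0.12,0,1,0,0,0,-0.265,0.1386,0,1,0,0,0,-0.295,0.154,0,1]
}}

```text
time: 30.33
tcp_pos: [0.5561, 0.0541, 0.0881]
tool_rot: [0.0, 0.687, 0.727, -0.0]
force: [1.0, -0.9, -0.4]
width: 0.0304
grip_force: 25.0
```

Request:
{"fn": "send_rows", "kwargs": {
  "rows": [0,0,0,-0.025,0.013,0,1,0,0,0,-0.0357,0.019,0,1,0,0,0,-0.0357,0.019,0.02,1,0,0,0,-0.0357,0.019,0.045,1,0,0,0,-0.0357,0.019,0.065,1,0,0,0,-0.0357,0.019,0.065,1,0,0,0,-0.0357,0.019,0.065,1,0,0,0,-0.0357,0.019,0.065,1]
}}

```text
time: 31.0
tcp_pos: [0.5726, 0.0302, 0.037]
tool_rot: [0.0, 0.686, 0.728, 0.0]
force: [0.3, -0.6, -0.1]
width: 0.0301
grip_force: 25.0
```

```bash
cat > held.py <<'E'
from h import *
import sys
t=np.array([float(a) for a in sys.argv[1:3]])
s=get_state();p=s['tcp_pos'];print(p,s['width'],s['force'],s['time'])
m=camera_model("wrist");f=grab_frame("wrist");b=p[2]+.0117
bb=max((b_ for b_ in blobs(f,*OR) if abs(b_[0]-255)<30 and abs(b_[1]-234)<25),key=lambda x:x[2])
h=fitcyl(bb[0],bb[1],b,b+.024,m)+[0,.0005]
print(np.round(bb,1),"e",(h-p[:2]).round(4),"held",h.round(4))
plan(np.r_[p[:2]+t-h,.0173],3.4)
E
python3 held.py .5734 .0274
```

```text
[0.57260303 0.03022276 0.03696216] 0.030096739306142258 [ 0.26567647 -0.55347365 -0.1228069 ] 31.0
[ 255.2  232.8 2462. ] e [-0.0001 -0.0006] held [0.5725 0.0296]
row [0.002, -0.0, 0.0, -0.003, 0.001, 0.025] dist 0.02 rows 1.0
```

Request:
{"fn": "send_rows", "kwargs": {
  "rows": [0,0,0,-0.0022,0.001,0.004,1,0,0,0,-0.0022,0.001,0.008,1,0,0,0,-0.0022,0.001,0.01,1,0,0,0,-0.0022,0.001,0.012,1,0,0,0,-0.0022,0.001,0.014,1,0,0,0,-0.0022,0.001,0.016,1,0,0,0,-0.0022,0.001,0.016,1,0,0,0,-0.0022,0.001,0.016,1]
}}

```text
time: 31.72
tcp_pos: [0.5731, 0.0279, 0.0233]
tool_rot: [-0.0, 0.686, 0.728, -0.0]
force: [0.3, 0.5, -0.6]
width: 0.0304
grip_force: 25.0
```

Request:
{"fn": "send_rows", "kwargs": {
  "rows": [0,0,0,0,0,0.0025,1,0,0,0,0,0,0.005,1,0,0,0,0,0,0.007,1,0,0,0,0,0,0.007,1,0,0,0,0,0,0.007,1]
}}

```text
time: 32.13
tcp_pos: [0.5731, 0.0279, 0.018]
tool_rot: [-0.0, 0.686, 0.728, 0.0]
force: [-1.1, 0.5, 2.0]
width: 0.0303
grip_force: 25.0
```

```bash
python3 held.py .5734 .0274
```

```text
[0.57310253 0.02788935 0.01803351] 0.030338323128955305 [-1.10257337  0.45421633  2.00866751] 32.1333
[ 255.3  233.2 2447.5] e [-0.    -0.001] held [0.5731 0.0269]
row [0.0, -0.0, -0.001, 0.001, 0.0, 0.001] dist 0.001 rows 1.0
```

Request:
{"fn": "send_rows", "kwargs": {
  "rows": [0,0,0,0,0,0,0.4,0,0,0,0,0,0,0.4,0,0,0,0,0,0,0.4,0,0,0,0,0,0,0.4,0,0,0,0,0,-0.02,0.4,0,0,0,0,0,-0.05,0.4,0,0,0,0,0,-0.073,0.4,0,0,0,0,0,-0.073,0.4]
}}

```text
time: 32.85
tcp_pos: [0.5761, 0.0277, 0.0798]
tool_rot: [0.003, 0.686, 0.728, 0.003]
force: [0.3, 0.0, 0.6]
width: 0.0557
grip_force: 0.0
```

Request:
{"fn": "send_rows", "kwargs": {
  "rows": [0,0,0,0.007,-0.03,0,0.4,0,0,0,0.014,-0.06,0,0.4,0,0,0,0.02,-0.09,0,0.4,0,0,0,0.027,-0.12,0,0.4,0,0,0,0.033,-0.14,0,0.4,0,0,0,0.035,-0.15,0,0.4,0,0,0,0.035,-0.1515,0,0.4,0,0,0,0.035,-0.1515,0,0.4]
}}

```text
time: 33.52
tcp_pos: [0.4511, 0.0486, 0.0762]
tool_rot: [0.0, 0.686, 0.728, 0.0]
force: [-0.3, -0.3, 0.2]
width: 0.0557
grip_force: 0.0
```

Request:
{"fn": "send_rows", "kwargs": {
  "rows": [0,0,0,0,0,0,0.4,0,0,0,0,0,0,0.4,0,0,0,0,0,0,0.4,0,0,0,0,0,0,0.4]
}}

```text
time: 33.85
tcp_pos: [0.4512, 0.0485, 0.0762]
tool_rot: [0.0, 0.686, 0.727, 0.0]
force: [0.3, -0.1, -0.0]
width: 0.0559
grip_force: 0.0
```

```bash
cat > look.py <<'E'
from h import *
s=get_state();p=s['tcp_pos'];print(p,s['width'],s['time'],s['q'].round(2))
m=camera_model("wrist");f=grab_frame("wrist")
for bb in blobs(f,*OR): 
    if bb[2]>300: print(np.round(bb,1),"bench",(fitcyl(bb[0],bb[1],0,.024,m)).round(4))
for n in("scene","side"):
  k=grab_frame(n);mm=camera_model(n)
  for bb in blobs(k,*OR): 
    b=fitcyl(bb[0],bb[1],0,.024,mm,n)
    if 50<bb[2]<200 and .3<b[0]<.6 and -.3<b[1]<.5:print(n,np.round(bb,1),"bench",b.round(4),"seated",fitcyl(bb[0],bb[1],.04,.053,mm,n).round(4))
E
python3 look.py
```

```text
[0.45119459 0.04848475 0.07619195] 0.055941670220864805 33.85 [-0.37  0.5   0.3   2.11 -0.27  0.57  0.18]
[397.7 229.4 781.5] bench [0.5879 0.0224]
[ 254.9  194.8 1045.5] bench [0.4507 0.0491]
[ 417.8  130.4 1467. ] bench [0.5888 0.1144]
[ 175.7  117.9 1300. ] bench [0.3795 0.113 ]
scene [209.7 222.4 149.5] bench [0.5408 0.0576] seated [0.5735 0.0268]
scene [181.2 209.2 147. ] bench [0.4498 0.0504] seated [0.4877 0.02  ]
scene [234.4 204.3 110. ] bench [0.5362 0.1502] seated [0.5692 0.1142]
scene [180.8 188.5 123. ] bench [0.3793 0.1135] seated [0.4212 0.0795]
scene [283.3 162.2  74. ] bench [0.5035 0.4016] seated [0.5384 0.3513]
side [358.9 212.4 181.5] bench [0.3779 0.1138] seated [0.3796 0.1533]
side [279.1 185.2  83. ] bench [0.577  0.0666] seated [0.5686 0.1085]
side [285.3 165.3 113.5] bench [ 0.5802 -0.0185] seated [0.5716 0.0277]
```

Request:
{"fn": "send_rows", "kwargs": {
  "rows": [0,0,0,0.001,-0.001,0.04,0.4,0,0,0,0.001,-0.001,0.075,0.4,0,0,0,0.001,-0.001,0.1,0.4,0,0,0,0.001,-0.001,0.11,0.4,0,0,0,0.001,-0.001,0.11,0.4,0,0,0,0.001,-0.001,0.11,0.4,0,0,0,0.001,-0.001,0.11,1,0,0,0,0.001,-0.001,0.11,1]
}}

```text
time: 34.67
tcp_pos: [0.4507, 0.0496, -0.0106]
tool_rot: [0.001, 0.686, 0.728, 0.001]
force: [-0.8, -0.3, -0.4]
width: 0.0469
grip_force: 0.0
```

Request:
{"fn": "send_rows", "kwargs": {
  "rows": [0,0,0,0,0,0,1,0,0,0,0,0,0,1,0,0,0,0,0,0,1,0,0,0,0,0,0,1,0,0,0,0,0,-0.03,1,0,0,0,0,0,-0.07,1,0,0,0,0,0,-0.1,1,0,0,0,0,0,-0.11,1]
}}

```text
time: 35.33
tcp_pos: [0.4513, 0.0495, 0.079]
tool_rot: [0.002, 0.686, 0.728, 0.002]
force: [-1.0, -0.9, -0.7]
width: 0.0303
grip_force: 25.0
```

Request:
{"fn": "send_rows", "kwargs": {
  "rows": [0,0,0,0,0,0,1,0,0,0,-0.02,0.0332,0,1,0,0,0,-0.04,0.0664,0,1,0,0,0,-0.06,0.0996,0,1,0,0,0,-0.08,0.133,0,1,0,0,0,-0.0885,0.147,0,1,0,0,0,-0.0913,0.1515,0,1,0,0,0,-0.0913,0.1515,0,1]
}}

```text
time: 36.0
tcp_pos: [0.5741, -0.017, 0.0743]
tool_rot: [-0.001, 0.686, 0.727, -0.001]
force: [-0.3, 0.4, 0.9]
width: 0.0309
grip_force: 25.0
```

Request:
{"fn": "send_rows", "kwargs": {
  "rows": [0,0,0,0,0,0,1,0,0,0,0,0,0.02,1,0,0,0,0,0,0.04,1,0,0,0,0,0,0.05,1,0,0,0,0,0,0.05,1,0,0,0,0,0,0.05,1,0,0,0,0,0,0.05,1]
}}

```text
time: 36.58
tcp_pos: [0.5751, -0.0161, 0.0369]
tool_rot: [0.0, 0.686, 0.728, 0.0]
force: [0.2, -1.1, 0.6]
width: 0.0305
grip_force: 25.0
```

```bash
python3 held.py .576 -.0166
```

```text
[ 0.57511213 -0.01607162  0.03692358] 0.030485680415242564 [ 0.17904029 -1.12668596  0.60881147] 36.5833
[ 255.2  231.3 2469. ] e [-0.0002  0.0004] held [ 0.5749 -0.0157]
row [0.001, 0.0, -0.0, -0.001, 0.001, 0.025] dist 0.02 rows 1.0
```

Request:
{"fn": "send_rows", "kwargs": {
  "rows": [0,0,0,-0.0014,0.001,0.004,1,0,0,0,-0.0014,0.001,0.008,1,0,0,0,-0.0014,0.001,0.01,1,0,0,0,-0.0014,0.001,0.012,1,0,0,0,-0.0014,0.001,0.014,1,0,0,0,-0.0014,0.001,0.016,1,0,0,0,-0.0014,0.001,0.016,1,0,0,0,-0.0014,0.001,0.016,1]
}}

```text
time: 37.3
tcp_pos: [0.5757, -0.0174, 0.0233]
tool_rot: [-0.0, 0.686, 0.728, -0.0]
force: [-0.1, -0.2, -0.1]
width: 0.0303
grip_force: 25.0
```

Request:
{"fn": "send_rows", "kwargs": {
  "rows": [0,0,0,0,0,0.0025,1,0,0,0,0,0,0.005,1,0,0,0,0,0,0.007,1,0,0,0,0,0,0.007,1,0,0,0,0,0,0.007,1]
}}

```text
time: 37.72
tcp_pos: [0.5758, -0.0174, 0.018]
tool_rot: [-0.0, 0.686, 0.728, 0.0]
force: [-0.5, 0.5, 0.7]
width: 0.0302
grip_force: 25.0
```

```bash
python3 held.py .576 -.0166
```

```text
[ 0.57576601 -0.01739815  0.01804131] 0.030248552652922225 [-0.46825305  0.54994796  0.69353972] 37.7167
[ 255.2  231.6 2475. ] e [-0.0001  0.0001] held [ 0.5757 -0.0173]
row [-0.0, -0.0, -0.001, 0.001, 0.001, 0.001] dist 0.001 rows 1.0
```

Request:
{"fn": "send_rows", "kwargs": {
  "rows": [0,0,0,0,0,0,0.5,0,0,0,0,0,0,0.5,0,0,0,0,0,0,0.5,0,0,0,0,0,-0.02,0.5,0,0,0,0,0,-0.05,0.5,0,0,0,0.02,-0.002,-0.073,0.5,0,0,0,0.06,-0.007,-0.073,0.5,0,0,0,0.1,-0.011,-0.073,0.5]
}}

```text
time: 38.43
tcp_pos: [0.5636, 0.061, 0.0778]
tool_rot: [0.002, 0.688, 0.726, 0.001]
force: [0.1, 1.0, 0.1]
width: 0.0466
grip_force: 0.0
```

Request:
{"fn": "send_rows", "kwargs": {
  "rows": [0,0,0,0.045,-0.005,0,0.5,0,0,0,0.09,-0.01,0,0.5,0,0,0,0.135,-0.015,0,0.5,0,0,0,0.18,-0.02,0,0.5,0,0,0,0.225,-0.025,0,0.5,0,0,0,0.27,-0.03,0,0.5,0,0,0,0.315,-0.035,0,0.5,0,0,0,0.355,-0.0395,0,0.5]
}}

```text
time: 39.1
tcp_pos: [0.513, 0.3465, 0.0761]
tool_rot: [-0.0, 0.685, 0.728, 0.0]
force: [0.0, 0.5, -0.4]
width: 0.0464
grip_force: 0.0
```

Request:
{"fn": "send_rows", "kwargs": {
  "rows": [0,0,0,0.035,-0.004,0,0.5,0,0,0,0.06,-0.0065,0,0.5,0,0,0,0.07,-0.008,0,0.5,0,0,0,0.072,-0.008,0,0.5,0,0,0,0.072,-0.008,0,0.5,0,0,0,0.072,-0.008,0,0.5,0,0,0,0.072,-0.008,0,0.5,0,0,0,0.072,-0.008,0,0.5]
}}

```text
time: 39.77
tcp_pos: [0.5053, 0.3987, 0.0765]
tool_rot: [0.0, 0.687, 0.727, -0.0]
force: [-0.3, 0.3, 0.1]
width: 0.0461
grip_force: 0.0
```

```bash
python3 look.py
```

```text
[0.50525783 0.39867153 0.076491  ] 0.04609618848667783 39.7667 [-0.91  0.74  0.36  1.57 -0.31  0.88 -0.38]
[ 254.1  195.5 1052. ] bench [0.5042 0.3985]
scene [234.4 204.3 110. ] bench [0.5362 0.1502] seated [0.5692 0.1142]
scene [180.8 188.3 117. ] bench [0.3785 0.1141] seated [0.4204 0.08  ]
side [358.8 212.2 183.5] bench [0.3781 0.1131] seated [0.3798 0.1526]
```

Request:
{"fn": "send_rows", "kwargs": {
  "rows": [0,0,0,0,-0.0013,0.04,0.5,0,0,0,0,-0.0013,0.075,0.5,0,0,0,0,-0.0013,0.1,0.5,0,0,0,0,-0.0013,0.11,0.5,0,0,0,0,-0.0013,0.11,0.5,0,0,0,0,-0.0013,0.11,0.5,0,0,0,0,-0.0013,0.11,1,0,0,0,0,-0.0013,0.11,1]
}}

```text
time: 40.58
tcp_pos: [0.5046, 0.4014, -0.0099]
tool_rot: [0.0, 0.686, 0.728, 0.002]
force: [-0.2, 0.3, 0.6]
width: 0.0374
grip_force: 0.0
```

Request:
{"fn": "send_rows", "kwargs": {
  "rows": [0,0,0,0,0,0,1,0,0,0,0,0,0,1,0,0,0,0,0,0,1,0,0,0,0,0,0,1,0,0,0,0,0,-0.03,1,0,0,0,0,0,-0.07,1,0,0,0,0,0,-0.1,1,0,0,0,0,0,-0.115,1]
}}

```text
time: 41.25
tcp_pos: [0.5048, 0.4015, 0.0834]
tool_rot: [0.0, 0.686, 0.728, 0.002]
force: [0.5, 0.6, -0.1]
width: 0.0302
grip_force: 25.0
```

Request:
{"fn": "send_rows", "kwargs": {
  "rows": [0,0,0,-0.03,0.003,0,1,0,0,0,-0.07,0.007,0,1,0,0,0,-0.115,0.0115,0,1,0,0,0,-0.16,0.016,0,1,0,0,0,-0.205,0.0205,0,1,0,0,0,-0.25,0.025,0,1,0,0,0,-0.295,0.0295,0,1,0,0,0,-0.34,0.034,0,1]
}}

```text
time: 41.92
tcp_pos: [0.5457, 0.129, 0.0796]
tool_rot: [-0.0, 0.686, 0.728, -0.001]
force: [0.4, -0.2, -1.0]
width: 0.0302
grip_force: 25.0
```

Request:
{"fn": "send_rows", "kwargs": {
  "rows": [0,0,0,-0.045,0.0045,0,1,0,0,0,-0.09,0.009,0,1,0,0,0,-0.135,0.0135,0,1,0,0,0,-0.18,0.018,0,1,0,0,0,-0.215,0.0215,0,1,0,0,0,-0.235,0.024,0,1,0,0,0,-0.2395,0.0243,0,1,0,0,0,-0.2395,0.0243,0,1]
}}

```text
time: 42.58
tcp_pos: [0.5764, -0.0607, 0.0796]
tool_rot: [-0.0, 0.687, 0.727, -0.001]
force: [0.4, 0.7, -0.3]
width: 0.0297
grip_force: 25.0
```

Request:
{"fn": "send_rows", "kwargs": {
  "rows": [0,0,0,0,0,0,1,0,0,0,0,0,0.02,1,0,0,0,0,0,0.04,1,0,0,0,0,0,0.053,1,0,0,0,0,0,0.053,1,0,0,0,0,0,0.053,1,0,0,0,0,0,0.053,1]
}}

```text
time: 43.17
tcp_pos: [0.5776, -0.0587, 0.0384]
tool_rot: [0.0, 0.686, 0.728, 0.0]
force: [0.1, -0.2, -1.1]
width: 0.0302
grip_force: 25.0
```

```bash
python3 held.py .5783 -.061
```

```text
[ 0.57757904 -0.05866658  0.03840047] 0.0301844346347505 [ 0.10011718 -0.16305914 -1.11965378] 43.1667
[ 255.2  233.9 2431. ] e [-0.0001 -0.0014] held [ 0.5775 -0.0601]
row [0.001, 0.0, 0.0, -0.001, 0.001, 0.027] dist 0.021 rows 1.0
```

Request:
{"fn": "send_rows", "kwargs": {
  "rows": [0,0,0,-0.0011,0.001,0.004,1,0,0,0,-0.0011,0.001,0.008,1,0,0,0,-0.0011,0.001,0.01,1,0,0,0,-0.0011,0.001,0.012,1,0,0,0,-0.0011,0.001,0.014,1,0,0,0,-0.0011,0.001,0.017,1,0,0,0,-0.0011,0.001,0.017,1,0,0,0,-0.0011,0.001,0.017,1]
}}

```text
time: 43.88
tcp_pos: [0.5777, -0.0602, 0.0239]
tool_rot: [-0.0, 0.686, 0.728, -0.0]
force: [-0.2, 0.1, -0.9]
width: 0.03
grip_force: 25.0
```

Request:
{"fn": "send_rows", "kwargs": {
  "rows": [0,0,0,0,0,0.0025,1,0,0,0,0,0,0.005,1,0,0,0,0,0,0.007,1,0,0,0,0,0,0.007,1,0,0,0,0,0,0.007,1]
}}

```text
time: 44.3
tcp_pos: [0.5778, -0.0602, 0.0187]
tool_rot: [-0.0, 0.686, 0.728, -0.0]
force: [-0.1, -0.5, 0.3]
width: 0.0304
grip_force: 25.0
```

```bash
python3 held.py .5783 -.061
python3 - <<'E'
from h import *
m=camera_model("wrist");print(np.round(-m['R'].T@m['t'],3))
E
```

```text
[ 0.57783287 -0.06024927  0.01874523] 0.030426073440235787 [-0.12524595 -0.46534119  0.28815259] 44.3
[ 255.1  234.  2443.5] e [-0.0001 -0.0015] held [ 0.5777 -0.0617]
row [-0.0, -0.0, -0.001, 0.001, 0.001, 0.002] dist 0.002 rows 1.0
[0.574 0.008 0.217]
```

Request:
{"fn": "send_rows", "kwargs": {
  "rows": [0,0,0,0,0,0,0.4,0,0,0,0,0,0,0.4,0,0,0,0,0,0,0.4,0,0,0,0,0,0,0.4,0,0,0,0,0,-0.03,0.4,0,0,0,0,0,-0.07,0.4,0,0,0,0,0,-0.1,0.4,0,0,0,0,0,-0.1,0.4]
}}

```text
time: 45.02
tcp_pos: [0.5818, -0.0613, 0.1037]
tool_rot: [0.004, 0.686, 0.727, 0.003]
force: [0.1, -0.2, 0.5]
width: 0.0557
grip_force: 0.0
```

Request:
{"fn": "send_rows", "kwargs": {
  "rows": [0,0,0.1,0.032,-0.0166,0,0.4,0,0,0.2,0.064,-0.033,0,0.4,0,0,0.3,0.096,-0.05,0,0.4,0,0,0.4,0.128,-0.0663,0,0.4,0,0,0.5,0.16,-0.083,0,0.4,0,0,0.6,0.192,-0.0995,0,0.4,0,0,0.7,0.224,-0.116,0,0.4,0,0,0.75,0.256,-0.1326,0,0.4]
}}

```text
time: 45.68
tcp_pos: [0.4588, 0.139, 0.0981]
tool_rot: [0.0, 0.913, 0.408, -0.0]
force: [0.8, 0.6, -0.4]
width: 0.0558
grip_force: 0.0
```

Request:
{"fn": "send_rows", "kwargs": {
  "rows": [0,0,0.11,0,0,0,0.4,0,0,0.22,0,0,0,0.4,0,0,0.33,0,0,0,0.4,0,0,0.44,0,0,0,0.4,0,0,0.528,0,0,0,0.4,0,0,0.528,0,0,0,0.4,0,0,0.528,0,0,0,0.4,0,0,0.528,0,0,0,0.4]
}}

```text
time: 46.35
tcp_pos: [0.4598, 0.1379, 0.0984]
tool_rot: [0.0, 0.989, 0.146, -0.0]
force: [-0.2, 0.0, -0.4]
width: 0.0558
grip_force: 0.0
```

```bash
python3 look.py;  python3 - <<'E'
from h import *
print(rot().as_matrix().round(3).tolist())
s=get_state();R0=rot();p=s['tcp_pos']
for t in(10,15,20):
  print(t,(R0.as_matrix()[:,0]),)
E
```

```text
[0.45975978 0.13793111 0.09841058] 0.05582761175610304 46.35 [-0.83  0.58  0.74  2.02 -0.57  0.76 -1.02]
[255.5 258.9 445.5] bench [0.388  0.1159]
[ 462.1  118.4 4276.5] bench [ 0.5811 -0.0279]
[ 323.6   81.  1344. ] bench [0.5744 0.1079]
scene [234.2 204.2 117. ] bench [0.5356 0.1501] seated [0.5687 0.1141]
scene [180.9 188.2 118.5] bench [0.3783 0.1144] seated [0.4203 0.0804]
side [358.9 212.3 185.5] bench [0.378  0.1133] seated [0.3797 0.1527]
side [279.2 185.1  85.5] bench [0.5768 0.066 ] seated [0.5684 0.1079]
[[0.958, 0.288, -0.0], [0.288, -0.958, 0.0], [-0.0, -0.0, -1.0]]
10 [ 9.57662456e-01  2.87893407e-01 -7.73871068e-05]
15 [ 9.57662456e-01  2.87893407e-01 -7.73871068e-05]
20 [ 9.57662456e-01  2.87893407e-01 -7.73871068e-05]
```

Request:
{"fn": "send_rows", "kwargs": {
  "rows": [0,-0.1,0,-0.02,0,0,0.4,0,-0.2,0,-0.045,0,0.01,0.4,0,-0.25,0,-0.07,0,0.02,0.4,0,-0.25,0,-0.09,0,0.035,0.4,0,-0.25,0,-0.105,0,0.05,0.4,0,-0.25,0,-0.114,0,0.06,0.4,0,-0.25,0,-0.116,0,0.06,0.4,0,-0.25,0,-0.116,0,0.06,0.4]
}}

```text
time: 47.17
tcp_pos: [0.3698, 0.1109, 0.0505]
tool_rot: [0.019, 0.981, 0.144, -0.13]
force: [0.2, 0.1, 0.3]
width: 0.0561
grip_force: 0.0
```

Request:
{"fn": "send_rows", "kwargs": {
  "rows": [0,0,0,0,0,0,0.4,0,0,0,0,0,0,0.4,0,0,0,0,0,0,0.4,0,0,0,0,0,0,0.4]
}}

```text
time: 47.5
tcp_pos: [0.3718, 0.1115, 0.0509]
tool_rot: [0.019, 0.981, 0.144, -0.129]
force: [0.5, -0.9, -0.6]
width: 0.0557
grip_force: 0.0
```

```bash
cat > st.py <<'E'
from h import *
s=get_state();R=rot().as_matrix();p=s['tcp_pos']
print(s['time'],p.round(4),"r",np.hypot(*p[:2]).round(4),"lat",(p[0]*.288-p[1]*.958).round(4),"q",s['q'].round(2),"w",s['width'],"F",s['force'].round(1));print(R.round(3).tolist(),"contact",(p-.034*R[:,2]).round(4))
E
python3 st.py
```

```text
47.5 [0.3718 0.1115 0.0509] r 0.3881 lat 0.0003 q [-0.8   0.69  0.72  2.08 -0.53  0.86 -1.01] w 0.0556896118961958 F [ 0.5 -0.9 -0.6]
[[0.925, 0.287, -0.247], [0.278, -0.958, -0.074], [-0.258, 0.0, -0.966]] contact [0.3801 0.114  0.0838]
```

Request:
{"fn": "send_rows", "kwargs": {
  "rows": [0,0.1,0,0.003,0,0,0.4,0,0.2,0,0.007,0,0,0.4,0,0.25,0,0.01,0,0.003,0.4,0,0.25,0,0.01,0,0.003,0.4,0,0.25,0,0.01,0,0.003,0.4,0,0.25,0,0.01,0,0.003,0.4,0,0.25,0,0.01,0,0.003,0.4]
}}

```text
time: 48.08
tcp_pos: [0.3796, 0.1137, 0.0463]
tool_rot: [0.0, 0.989, 0.146, 0.001]
force: [0.7, 0.6, -0.7]
width: 0.056
grip_force: 0.0
```

```bash
python3 st.py; python3 look.py
```

```text
48.0833 [0.3796 0.1137 0.0463] r 0.3963 lat 0.0004 q [-0.77  0.56  0.62  2.29 -0.71  0.49 -0.86] w 0.05602131896118337 F [ 0.7  0.6 -0.7]
[[0.958, 0.288, 0.001], [0.288, -0.958, -0.0], [0.001, 0.001, -1.0]] contact [0.3796 0.1138 0.0803]
[0.37960762 0.1137445  0.04633812] 0.05602131896118337 48.0833 [-0.77  0.56  0.62  2.29 -0.71  0.49 -0.86]
[ 255.8  206.3 1324. ] bench [0.3789 0.1128]
scene [234.3 204.4 113. ] bench [0.5362 0.1497] seated [0.5693 0.1136]
scene [181.  188.8 113. ] bench [0.3807 0.1127] seated [0.4225 0.0788]
side [359.  213.7 147.5] bench [0.3772 0.1181] seated [0.379  0.1573]
side [279.2 185.1  85.5] bench [0.5768 0.066 ] seated [0.5684 0.1079]
```

Request:
{"fn": "send_rows", "kwargs": {
  "rows": [0,0,0,-0.001,0,0.03,0.4,0,0,0,-0.001,0,0.055,0.4,0,0,0,-0.001,0,0.068,0.4,0,0,0,-0.001,0,0.0714,0.4,0,0,0,-0.001,0,0.0714,0.4,0,0,0,-0.001,0,0.0714,0.4,0,0,0,-0.001,0,0.0714,1,0,0,0,-0.001,0,0.0714,1]
}}

```text
time: 48.9
tcp_pos: [0.3777, 0.1133, -0.0102]
tool_rot: [-0.0, 0.989, 0.145, 0.001]
force: [0.7, 0.7, -0.2]
width: 0.0471
grip_force: 0.0
```

Request:
{"fn": "send_rows", "kwargs": {
  "rows": [0,0,0,0,0,0,1,0,0,0,0,0,0,1,0,0,0,0,0,0,1,0,0,0,0,0,0,1,0,0,0,0,0,-0.02,1,0,0,0,0.02,0,-0.05,1,0,0,0,0.05,0,-0.08,1,0,0,0,0.08,0,-0.11,1]
}}

```text
time: 49.57
tcp_pos: [0.4378, 0.1314, 0.0782]
tool_rot: [0.0, 0.989, 0.145, -0.001]
force: [-0.2, 1.0, -0.4]
width: 0.03
grip_force: 25.0
```

Request:
{"fn": "send_rows", "kwargs": {
  "rows": [0,0,0,0,0,0,1,0,0,0,0,0,0,1,0,0,0,0,0,0,1,0,0,0,0,0,0,1]
}}

```text
time: 49.9
tcp_pos: [0.4362, 0.1311, 0.0762]
tool_rot: [-0.0, 0.989, 0.145, -0.002]
force: [0.1, 0.4, 0.3]
width: 0.0302
grip_force: 25.0
```

```bash
python3 st.py; python3 held.py .5809 -.105
```

```text
49.9 [0.4362 0.1311 0.0762] r 0.4555 lat 0.0 q [-0.82  0.59  0.72  2.11 -0.62  0.68 -0.96] w 0.030208098001361885 F [0.1 0.4 0.3]
[[0.958, 0.287, -0.004], [0.287, -0.958, -0.0], [-0.004, -0.001, -1.0]] contact [0.4363 0.1312 0.1102]
[0.4362173  0.13113786 0.07615368] 0.030208098001361885 [0.10439785 0.4189552  0.28636367] 49.9
[ 255.2  227.9 2414. ] e [0.0025 0.0011] held [0.4387 0.1322]
row [-0.003, 0.003, -1.279, 0.085, 0.335, 0.073] dist 0.283 rows 11.0
```

Request:
{"fn": "send_rows", "kwargs": {
  "rows": [0,0,-0.1,0.008,0.03,0,1,0,0,-0.2,0.017,0.065,0,1,0,0,-0.3,0.027,0.105,0,1,0,0,-0.4,0.038,0.145,0,1,0,0,-0.5,0.048,0.185,0,1,0,0,-0.6,0.059,0.225,0,1,0,0,-0.7,0.068,0.26,0,1,0,0,-0.8,0.076,0.29,0,1]
}}

```text
time: 50.62
tcp_pos: [0.5627, -0.076, 0.0762]
tool_rot: [-0.0, 0.844, 0.536, -0.001]
force: [0.8, -0.3, -0.2]
width: 0.0298
grip_force: 25.0
```

Run:
```python
from h import *
print("nominal from commanded: compute")
# commanded orientation: yaw -73.3+48=-25.3 ; commanded pos = (.4362,.1311)+.8*(.076*x+.29*y)
x=np.array([.958,.287]);y=np.array([.287,-.958]);c=np.array([.4362,.1311])+.8*(.076*x+.29*y);print(c)
yaw=np.radians(3.4-(1.279-.8)*60);X=np.array([-np.sin(yaw),np.cos(yaw)]);Y=np.array([np.cos(yaw),np.sin(yaw)])
d=np.array([.5809,-.107])-c;print(d@X/.8,d@Y/.8,np.degrees(yaw),get_state()['width'])
```

```text
nominal from commanded: compute
[ 0.5610304 -0.0737064]
-0.026982816781284395 0.04025889785560009 -25.339999999999993 0.0298399034852736
```

Request:
{"fn": "send_rows", "kwargs": {
  "rows": [0,0,-0.1,-0.01,0.015,0,1,0,0,-0.2,-0.02,0.03,0,1,0,0,-0.3,-0.025,0.038,0,1,0,0,-0.4,-0.027,0.0403,0,1,0,0,-0.479,-0.027,0.0403,0,1,0,0,-0.479,-0.027,0.0403,0,1,0,0,-0.479,-0.027,0.0403,0,1,0,0,-0.479,-0.027,0.0403,0,1]
}}

```text
time: 51.28
tcp_pos: [0.5824, -0.1063, 0.0766]
tool_rot: [-0.001, 0.686, 0.727, -0.0]
force: [0.8, 0.4, -1.1]
width: 0.0303
grip_force: 25.0
```

Request:
{"fn": "send_rows", "kwargs": {
  "rows": [0,0,0,0,0,0.02,1,0,0,0,0,0,0.035,1,0,0,0,0,0,0.048,1,0,0,0,0,0,0.048,1,0,0,0,0,0,0.048,1,0,0,0,0,0,0.048,1]
}}

```text
time: 51.78
tcp_pos: [0.5836, -0.1067, 0.0392]
tool_rot: [0.0, 0.686, 0.728, 0.0]
force: [-0.6, -0.1, -0.1]
width: 0.0301
grip_force: 25.0
```

```bash
python3 st.py; python3 held.py .5809 -.1048
```

```text
51.7833 [ 0.5836 -0.1067  0.0392] r 0.5933 lat 0.2703 q [-0.02  0.72  0.27  1.75 -0.27  0.71  0.45] w 0.03008037322532396 F [-0.6 -0.1 -0.1]
[[-0.059, 0.998, 0.001], [0.998, 0.059, -0.0], [-0.0, 0.001, -1.0]] contact [ 0.5836 -0.1067  0.0732]
[ 0.58358225 -0.10667929  0.03917588] 0.03008037322532396 [-0.62768332 -0.12679233 -0.06921694] 51.7833
[ 255.1  227.8 2437. ] e [-0.0003  0.0028] held [ 0.5832 -0.1039]
row [0.001, 0.0, 0.0, -0.001, -0.003, 0.028] dist 0.022 rows 1.0
```

Request:
{"fn": "send_rows", "kwargs": {
  "rows": [0,0,0,-0.0011,-0.0031,0.002,1,0,0,0,-0.0011,-0.0031,0.006,1,0,0,0,-0.0011,-0.0031,0.01,1,0,0,0,-0.0011,-0.0031,0.012,1,0,0,0,-0.0011,-0.0031,0.015,1,0,0,0,-0.0011,-0.0031,0.018,1,0,0,0,-0.0011,-0.0031,0.018,1,0,0,0,-0.0011,-0.0031,0.018,1]
}}

```text
time: 52.5
tcp_pos: [0.5807, -0.1076, 0.0241]
tool_rot: [-0.0, 0.686, 0.728, -0.0]
force: [0.2, 0.1, -1.0]
width: 0.0304
grip_force: 25.0
```

Request:
{"fn": "send_rows", "kwargs": {
  "rows": [0,0,0,0,0,0.0025,1,0,0,0,0,0,0.005,1,0,0,0,0,0,0.0075,1,0,0,0,0,0,0.0075,1,0,0,0,0,0,0.0075,1]
}}

```text
time: 52.92
tcp_pos: [0.5809, -0.1076, 0.0186]
tool_rot: [0.0, 0.686, 0.728, 0.0]
force: [-0.3, 0.2, 1.8]
width: 0.03
grip_force: 25.0
```

```bash
python3 held.py .5809 -.1048
```

```text
[ 0.58087634 -0.10761512  0.01857863] 0.02997629172944579 [-0.33524772  0.2070291   1.78952889] 52.9167
[ 255.1  228.1 2428. ] e [-0.0003  0.0025] held [ 0.5805 -0.1051]
row [0.0, 0.0, 0.0, 0.0, 0.0, 0.002] dist 0.001 rows 1.0
```

Request:
{"fn": "send_rows", "kwargs": {
  "rows": [0,0,0,0,0,0,0.4,0,0,0,0,0,0,0.4,0,0,0,0,0,0,0.4,0,0,0,0,0,0,0.4,0,0,0,0,0,-0.03,0.4,0,0,0,0,0,-0.07,0.4,0,0,0,0,0,-0.11,0.4,0,0,0,0.02,0,-0.15,0.4]
}}

```text
time: 53.63
tcp_pos: [0.5792, -0.0961, 0.1397]
tool_rot: [0.001, 0.688, 0.726, -0.001]
force: [0.9, -0.6, -0.0]
width: 0.0555
grip_force: 0.0
```

Request:
{"fn": "send_rows", "kwargs": {
  "rows": [0,0,0,0.03,0,-0.03,1,0,0,0,0.07,0,-0.06,1,0,0,0,0.11,0,-0.07,1,0,0,0,0.14,0,-0.07,1,0,0,0,0.15,0,-0.07,1,0,0,0,0.15,0,-0.07,1,0,0,0,0.15,0,-0.07,1,0,0,0,0.15,0,-0.07,1]
}}

```text
time: 54.3
tcp_pos: [0.5724, 0.0251, 0.1939]
tool_rot: [0.0, 0.687, 0.727, -0.001]
force: [0.1, -0.3, -0.9]
width: 0.0071
grip_force: 0.0
```

Request:
{"fn": "send_rows", "kwargs": {
  "rows": [0,0,0,0,0,0,1,0,0,0,0,0,0,1,0,0,0,0,0,0,1,0,0,0,0,0,0,1]
}}

```text
time: 54.63
tcp_pos: [0.5727, 0.0273, 0.1943]
tool_rot: [0.0, 0.686, 0.727, -0.0]
force: [-0.8, 0.6, -0.1]
width: 0.0007
grip_force: 0.0
```

Run:
```python
from h import *
s=get_state();print(s['tcp_pos'],s['width'],s['time'])
m=camera_model("wrist");f=grab_frame("wrist");g=grab_frame("scene");k=grab_frame("side")
o=np.zeros((600,800,3),np.uint8)
o[:,:]=0
o[:360,:480]=cv2.resize(f[:,:,::-1],(480,360),interpolation=cv2.INTER_AREA)
o[:360,480:]=cv2.resize(k[120:240,260:367,::-1],(320,360),interpolation=cv2.INTER_CUBIC)
o[360:,:600]=cv2.resize(g[190:280,130:355,::-1],(600,240),interpolation=cv2.INTER_CUBIC)
cv2.imwrite("pics/fin1.png",o)
for bb in blobs(f,*OR): 
    if bb[2]>300: print("seated?",np.round(bb,1),(fitcyl(bb[0],bb[1],.04,.053,m)).round(4))
RED=((170,110,60),(180,255,255));RED2=((0,150,60),(3,255,255))
for n,fr,mm in(("wrist",f,m),("scene",g,camera_model("scene")),("side",k,camera_model("side"))):
    for b in blobs(fr,*RED): print(n,np.round(b,1),"z.074",ray(n,b[0],b[1],.074,mm).round(4),"z.057",ray(n,b[0],b[1],.057,mm).round(4))
```

```text
[0.57268176 0.02729859 0.19425761] 0.000715657485736135 54.6333
seated? [255.8 212.1 427. ] [ 0.5757 -0.0163]
seated? [255.7 178.1 563. ] [0.5731 0.0265]
seated? [255.7 100.7 640. ] [0.5681 0.1145]
wrist [255.8  49.8 325.5] z.074 [0.5654 0.1618 0.074 ] z.057 [0.5652 0.1653 0.057 ]
scene [246.8 191.8 135. ] z.074 [0.5842 0.1418 0.074 ] z.057 [0.5675 0.1614 0.057 ]
side [276.  198.6 218. ] z.074 [0.558  0.1884 0.074 ] z.057 [0.562 0.169 0.057]
```

View pics/fin1.png

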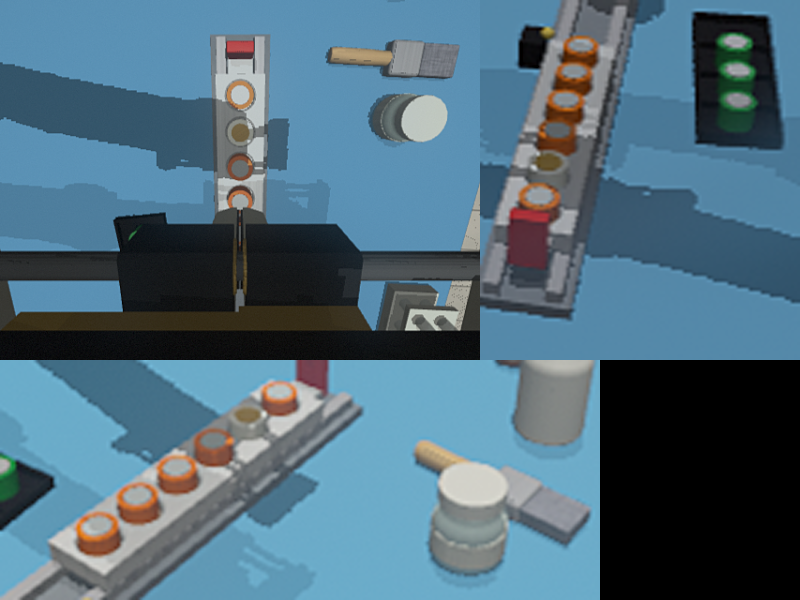

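Request:
{"fn": "send_rows", "kwargs": {
  "rows": [0,0,0,0.04,0,0,1,0,0,0,0.085,0,0,1,0,0,0,0.13,0,0,1,0,0,0,0.175,0,0,1,0,0,0,0.21,0,0,1,0,0,0,0.2225,0,0,1,0,0,0,0.2225,0,0,1,0,0,0,0.2225,0,0,1]
}}

```text
time: 55.45
tcp_pos: [0.5622, 0.2044, 0.1943]
tool_rot: [0.001, 0.686, 0.728, -0.001]
force: [-0.4, -1.5, 0.1]
width: 0.0004
grip_force: 0.0
```

Request:
{"fn": "send_rows", "kwargs": {
  "rows": [0,0,0,0,0,0.03,1,0,0,0,0,0,0.07,1,0,0,0,0,0,0.11,1,0,0,0,0,0,0.15,1,0,0,0,0,0,0.19,1,0,0,0,0,0,0.21,1,0,0,0,0,0,0.215,1,0,0,0,0,0,0.215,1]
}}

```text
time: 56.12
tcp_pos: [0.5621, 0.2024, 0.0216]
tool_rot: [0.0, 0.687, 0.727, -0.002]
force: [0.1, -0.4, 0.9]
width: 0.0004
grip_force: 0.0
```

Request:
{"fn": "send_rows", "kwargs": {
  "rows": [0,0,0,-0.01,0,0,1,0,0,0,-0.02,0,0,1,0,0,0,-0.03,0,0,1,0,0,0,-0.04,0,0,1,0,0,0,-0.05,0,0,1]
}}

```text
time: 56.53
tcp_pos: [0.5656, 0.1659, 0.0237]
tool_rot: [0.0, 0.686, 0.728, 0.002]
force: [1.2, 1.8, 1.2]
width: 0.0007
grip_force: 1.0
```

```bash
cat > tab.py <<'E'
from h import *
s=get_state();print(s['tcp_pos'],s['force'],s['time'])
f=grab_frame("side");g=grab_frame("scene")
for n,fr in(("scene",g),("side",f)):
    for b in blobs(fr,(170,110,60),(180,255,255)): print(n,np.round(b,1),ray(n,b[0],b[1],.057).round(4))
    print([fitcyl(b[0],b[1],.04,.053,camera_model(n),n).round(3).tolist() for b in blobs(fr,*OR) if 50<b[2]<400])
E
python3 tab.py
```

```text
[0.56562436 0.16591436 0.02373206] [1.16287281 1.80279733 1.24714683] 56.5333
scene [242.9 195.1 152. ] [0.5695 0.1445 0.057 ]
[[0.569, 0.1], [0.646, 1.129], [0.238, 2.511], [-1.971, 1.39]]
side [276.7 201.5  73. ] [0.5581 0.1782 0.057 ]
[[0.653, 0.372]]
```

Request:
{"fn": "send_rows", "kwargs": {
  "rows": [0,0,0,-0.0115,0,0,1,0,0,0,-0.023,0,0,1,0,0,0,-0.0345,0,0,1,0,0,0,-0.046,0,0,1,0,0,0,-0.0575,0,0,1,0,0,0,-0.069,0,0,1,0,0,0,-0.0805,0,0,1,0,0,0,-0.092,0,0,1]
}}

```text
time: 57.3
tcp_pos: [0.5689, 0.0914, 0.0224]
tool_rot: [0.0, 0.686, 0.728, -0.0]
force: [0.3, 1.4, 1.4]
width: 0.0
grip_force: 1.0
```

Request:
{"fn": "send_rows", "kwargs": {
  "rows": [0,0,0,-0.0115,0,0,1,0,0,0,-0.023,0,0,1,0,0,0,-0.0345,0,0,1,0,0,0,-0.046,0,0,1,0,0,0,-0.0575,0,0,1,0,0,0,-0.067,0,0,1,0,0,0,-0.072,0,0,1,0,0,0,-0.077,0,0,1]
}}

```text
time: 57.97
tcp_pos: [0.5724, 0.03, 0.0223]
tool_rot: [0.0, 0.686, 0.728, -0.0]
force: [0.2, 2.0, 1.5]
width: 0.0002
grip_force: 0.8
```

```bash
python3 tab.py
```

```text
[0.57240323 0.02998569 0.02228706] [0.20194956 1.95154269 1.46548577] 57.9667
scene [206.1 222.6 186.5] [0.5783 0.0115 0.057 ]
[[0.591, -0.254], [0.589, -0.211], [0.586, -0.166], [0.583, -0.122], [0.577, -0.033], [0.646, 1.128], [0.236, 2.513], [-2.032, 1.272]]
side [285.5 167.6  46.5] [0.5664 0.051  0.057 ]
[[0.653, 0.372]]
```

Request:
{"fn": "send_rows", "kwargs": {
  "rows": [0,0,0,-0.004,0,0,1,0,0,0,-0.008,0,0,1,0,0,0,-0.012,0,0,1,0,0,0,-0.016,0,0,1,0,0,0,-0.02,0,0,1,0,0,0,-0.024,0,0,1,0,0,0,-0.028,0,0,1,0,0,0,-0.032,0,0,1]
}}

```text
time: 58.73
tcp_pos: [0.573, 0.0106, 0.0221]
tool_rot: [-0.003, 0.684, 0.729, 0.001]
force: [-1.7, 7.1, 0.5]
width: 0.0005
grip_force: 3.5
```

Request:
{"fn": "send_rows", "kwargs": {
  "rows": [0,0,0,-0.001,0,0,1,0,0,0,-0.002,0,0,1,0,0,0,-0.003,0,0,1,0,0,0,-0.004,0,0,1,0,0,0,-0.004,0,0,1,0,0,0,-0.004,0,0,1]
}}

```text
time: 59.23
tcp_pos: [0.5741, 0.0009, 0.0223]
tool_rot: [0.0, 0.686, 0.728, -0.001]
force: [-1.2, 1.8, -0.7]
width: 0.0006
grip_force: 0.7
```

```bash
python3 tab.py
```

```text
[0.57409255 0.0008759  0.02231068] [-1.21441422  1.77090105 -0.66288335] 59.2333
scene [197.3 229.  190.5] [ 0.5797 -0.0164  0.057 ]
[[0.593, -0.282], [0.59, -0.239], [0.588, -0.194], [0.585, -0.15], [0.58, -0.062], [0.647, 1.129], [0.236, 2.513], [-2.041, 1.244]]
[[0.653, 0.372]]
```

Request:
{"fn": "send_rows", "kwargs": {
  "rows": [0,0,0,-0.001,0,0,1,0,0,0,-0.002,0,0,1,0,0,0,-0.003,0,0,1,0,0,0,-0.003,0,0,1,0,0,0,-0.003,0,0,1]
}}

```text
time: 59.75
tcp_pos: [0.5748, -0.001, 0.0226]
tool_rot: [0.001, 0.686, 0.728, -0.0]
force: [0.2, 0.3, -0.8]
width: 0.0005
grip_force: 0.1
```

Request:
{"fn": "send_rows", "kwargs": {
  "rows": [0,0,0,-0.001,0,0,1,0,0,0,-0.002,0,0,1,0,0,0,-0.002,0,0,1,0,0,0,-0.002,0,0,1]
}}

```text
time: 60.08
tcp_pos: [0.5748, -0.0014, 0.0225]
tool_rot: [0.0, 0.686, 0.728, 0.0]
force: [-0.1, 2.1, 1.3]
width: 0.0002
grip_force: 1.0
```

```bash
python3 tab.py
```

```text
[ 0.57480014 -0.001386    0.02253912] [-0.10288145  2.05992278  1.34235759] 60.0833
scene [196.6 229.3 195. ] [ 0.5792 -0.0181  0.057 ]
[[0.594, -0.285], [0.591, -0.241], [0.588, -0.197], [0.585, -0.153], [0.579, -0.064], [0.057, 0.386], [0.646, 1.13], [0.237, 2.512], [-2.044, 1.241]]
[[0.653, 0.372]]
```

Request:
{"fn": "send_rows", "kwargs": {
  "rows": [0,0,0,-0.001,0,0,1,0,0,0,-0.002,0,0,1,0,0,0,-0.002,0,0,1,0,0,0,-0.002,0,0,1]
}}

```text
time: 60.52
tcp_pos: [0.5748, -0.0013, 0.0226]
tool_rot: [-0.001, 0.685, 0.728, 0.001]
force: [0.4, 5.0, 2.3]
width: 0.0005
grip_force: 2.5
```

Request:
{"fn": "send_rows", "kwargs": {
  "rows": [0,0,0,-0.001,0,0,1,0,0,0,-0.002,0,0,1,0,0,0,-0.002,0,0,1,0,0,0,-0.002,0,0,1]
}}

```text
time: 60.85
tcp_pos: [0.5748, -0.0013, 0.0226]
tool_rot: [-0.002, 0.685, 0.729, 0.002]
force: [-0.2, 7.8, 2.9]
width: 0.0004
grip_force: 3.5
```

Request:
{"fn": "send_rows", "kwargs": {
  "rows": [0,0,0,-0.001,0,0,1,0,0,0,-0.002,0,0,1,0,0,0,-0.002,0,0,1,0,0,0,-0.002,0,0,1]
}}

```text
time: 61.18
tcp_pos: [0.5748, -0.0012, 0.0226]
tool_rot: [-0.002, 0.685, 0.729, 0.002]
force: [-0.7, 8.2, 2.6]
width: 0.0006
grip_force: 4.5
```

Request:
{"fn": "send_rows", "kwargs": {
  "rows": [0,0,0,0.02,0,0,1,0,0,0,0.04,0,0,1,0,0,0,0.06,0,0,1,0,0,0,0.08,0,-0.03,1,0,0,0,0.11,0,-0.07,1,0,0,0,0.15,0,-0.11,1,0,0,0,0.19,0,-0.15,1,0,0,0,0.2,0,-0.17,1]
}}

```text
time: 61.85
tcp_pos: [0.5658, 0.1571, 0.1608]
tool_rot: [0.0, 0.684, 0.729, 0.002]
force: [0.0, 0.6, -0.6]
width: 0.0005
grip_force: 0.0
```

Request:
{"fn": "send_rows", "kwargs": {
  "rows": [0,0,0,0,0,0,1,0,0,0,0,0,0,1,0,0,0,0,0,0,1,0,0,0,0,0,0,1,0,0,0,0,0,0,1,0,0,0,0,0,0,1]
}}

```text
time: 62.35
tcp_pos: [0.5648, 0.1515, 0.1572]
tool_rot: [-0.0, 0.686, 0.727, -0.001]
force: [0.3, 0.6, 0.1]
width: 0.0006
grip_force: 0.0
```

```bash
python3 tab.py
python3 - <<'E'
from h import *
f=grab_frame("scene");k=grab_frame("side")
o=np.zeros((600,800,3),np.uint8)
o[:,:480]=cv2.resize(f[180:360,40:184,::-1],(480,600),interpolation=cv2.INTER_CUBIC)
o[:400,480:]=cv2.resize(k[70:230,250:378,::-1],(320,400),interpolation=cv2.INTER_CUBIC)
cv2.imwrite("pics/fin2.png",o)
E
```

```text
[0.5647528  0.15153341 0.15722132] [0.29838897 0.58141698 0.14721786] 62.35
scene [196.7 229.4 201. ] [ 0.5796 -0.0183  0.057 ]
[[0.593, -0.284], [0.591, -0.241], [0.588, -0.197], [0.585, -0.152], [0.579, -0.064], [0.647, 1.129], [0.236, 2.513]]
[[0.653, 0.372], [0.584, -0.184]]
```

View pics/fin2.png

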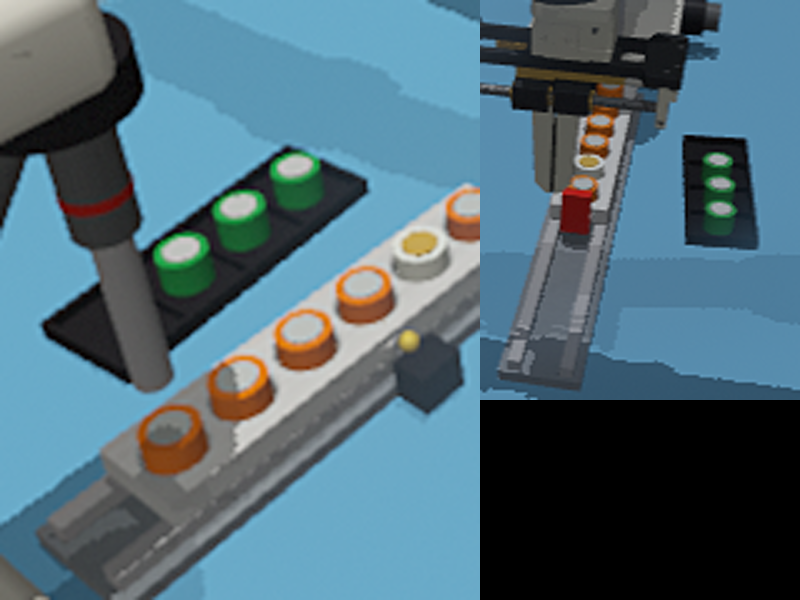

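The three green mounts stand upright in separate tray cells. All five orange mounts and the reference are seated face up, and the carriage is home.

```bash
python3 -c "
from rig import *
print(close_job())"
```

```text
the job is handed in; nothing more can be done
None
```

The job is handed in: all 3 green mounts are upright in the black tray, all 5 orange mounts are seated face up, the white reference was never lifted, and the carriage is past its detent and hard against its stop.

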